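Seat a sprig-mould carrier on its three-ball jig

ROBOT

A 6-joint arm with a two-finger parallel gripper is mounted at the origin on the work surface. World frame = base frame: x ahead of the robot, y to its left, z up, the work surface at z = 0. Lengths are in mm, angles in rad, forces in N, time in s.
With the tool pointing down it reaches from about 275 to 750 mm from the base axis. Payload 10.2 kg.
Tool frame: the origin (TCP) lies midway between the tips of the shut fingers; the grasp point (between the pads) lies 19 mm behind it (ctrl.pinch_z is the distance from the TCP to the grasp point, in mm); x points along the fingers, z is the direction in which the jaws open and shut, and the axes are right-handed (so a half turn about x gives the same grasp; the last joint's range is limited). The gripper opens to 85 mm and grips with 20 to 120 N. Pads are 22 mm wide; open, the fingers measure 114 mm over their backs; the gripper's body (76 mm by 85 mm) begins 54 mm behind the grasp point. The pads swing forward as they close: fully open they stand 13 mm farther back than shut.
Start: joints at [-1.566, 0.313, 1.498, -0, 1.331, -0.223], TCP at [118.55, -511.446, 193.094] pointing down, gripper open.
Joint ranges: [-2.94, 2.94], [-0.97, 2.17], [0.19, 2.56], [-1.23, 4.37], [0.02, 3.11], [-2.88, 2.88]. Speed limits (rad/s): [2.39, 2.39, 3.01, 3.14, 3.14, 3.14].

INTERFACE

Orientations are given as a unit quaternion [w, x, y, z].
In Python, from rig import ctrl, capture, workorder, nets gives the robot as it stands. The module is installed in compiled form; this text tells all that it offers.
- The arm moves only by the tool send_rows, never from a script. Its argument "rows" is text: rows parted by semicolons, each of 5 numbers parted by spaces: the opening, from 0 (shut) to 1 (fully open), then the shift along the tool's x, y, z in cm, then the turn about the tool's x in units of 5 degrees (1.0 is 5 degrees). In form: grip x y z yaw; .... A call has 1 to 12 rows; each row is the pose to reach, as a shift and turn from the pose commanded when the call began, along the tool's axes at that moment; what a row does not reach only later rows make up. A row lasts 1/10 s, in which the tool goes at most 50 mm and 8.59 degrees, less where a joint would pass 70% of its speed; a pose out of reach is approached as far as the arm can. A call with a gripper value outside its range is refused whole. The fingers move at their own pace and stop on an object; "grip_force" is the grip in N (left out, the last holds). Time passes only in rows, so rows that repeat a pose let the fingers close. It gives the time, the measured TCP pose, the force and the opening at its end, in the units of the state.
- ctrl.sense(): the state, without advancing time (a new reading comes with each control period).
- capture(name): name is "scene" or "top" or "wrist"; returns a dict with "pixels" (400x640x3 uint8, red, green, blue), "intrinsics" (3x3 intrinsics, pixels), "dist" ([k1, k2, p1, p2, k3] as OpenCV has them; the pictures are not rectified), "view" (4x4, takes a point from world to camera coordinates); the wrist camera has in their place "mount" (4x4, takes a point from camera to tool coordinates, whose origin is the TCP and whose axes are the tool frame's). Camera axes: x right, y down, z forward; pixel columns grow to the right and rows downward; lengths in mm; the calibration is good to about 2 mm. A picture is of the moment at which its call begins: read the wrist's pose just before it. There is no depth.
- workorder.finish_job(): hands the job in, once; it reports no verdict.
Trained networks look in a picture, given as the dict that the camera call returned (one of the last four; its "shot" number tells which), for a name from the list of things; names that differ only in an ending like _2 or _b are one class to them, and where a whole thing is asked for, a point or a joint stands for the part that bears it (a point fixed in the world has none). Each returns a list of dicts, best first, with "confidence" (0 to 1); they miss things now and then, are a little off and sometimes report something else, mostly with a low value. They report only what shows in the picture. A call takes as long as a camera call. They do not tell look-alikes from the thing itself.
- nets.boxes_of(picture, target): "location" ([x, y, z] in mm, in world coordinates, good to about 4 mm: the middle of the surface that is visible of it).
- nets.spot_point(picture, target): "location" ([x, y, z] in mm, in world coordinates, good to about 4 mm: a listed point, or the origin of a listed thing).
The state is a dict: "time_s": time; "joints": joint angles; "dq": joint speeds; "tau": joint torques, N m; "eef_pos": TCP position; "ee_rot": TCP orientation; "force": force on the tool from outside, world axes, zero at the start; "wrist_torque": the same for the moment, N m; "grip_width": opening from 0.0 (shut) to 1.0 (fully open).
Only numpy, scipy, OpenCV 4.12 (cv2) and the standard library are available. Lean on these libraries where they do the work, as an engineer would, in place of code of your own. Each camera call takes 0.05 s, during which the arm holds its last target.

TASK

Pick up the mould carrier by its plaster block and put it on the jig stand, its lone stud towards the lone ball. Ease it down past the two sprung rollers, then feel it sideways along the rail until its three grooves drop over the three balls and the springs pull it fully home and level; never press hard on the jig, let go, and do not disturb the other things on the bench.

Things in the scene. Friction and masses are not known exactly. Their poses are not given: they have to be found in the camera images.
- mould (a point): Centre of the plaster block on the loose mould carrier, 34 mm above the carrier's underside and 20 mm below the block's top. Block 36 (x) x 60 (y) x 40 mm high, fixed on an aluminium plate 156 (x) x 130 (y) mm, plate top 14 mm above its underside; in all 0.4 to 0.6 kg. The plate's two x ends are round bars. x along the plate, z up. It lies on the bench at the start.
- carrier: The same mould carrier; origin at the centre of its flat underside. In that underside are three vee grooves 12 mm wide, 6 mm deep, meeting balls at (45, 0), (-32, 28), (-32, -28) mm; above each a dark 15 mm stud shows in the plate's top. It fits one way round only: lone stud over the lone ball, its x with the stand's x.
- lone_stud (a point): The stud that stands alone at the carrier's +x end, on the plate's top face, 45 mm from its centre.
- stand: Fixed jig stand, foot 200 (x) x 170 (y) mm; origin at the centre of its underside, on the bench. A head is clamped on rails along the stand's y, its centre anywhere within 18 mm of the stand's centre in y (not measured: see or feel it). The head carries three 12 mm steel balls laid out as the grooves, tops 46 mm up, and a sprung roller at each x end.
- rail (a point): Point fixed on the stand's centre line, 80 mm above the bench: as high as point mould when the carrier lies on the balls beside its grooves; home is 4 mm lower. Rollers: 40 mm long, tops 64 mm up; they snap over the carrier's end bars (10 to 20 N; both ends must go under), then pull it down with some 6 N beside the grooves; there it slides along y with 3 to 10 N, and sinks of itself once over them.
- caddy: Bystander: yellow tool caddy of four cups with brushes, about 165 mm square, origin under its centre.
- cup: Bystander: white plastic cup, 72 mm wide, 60 mm high, origin under its centre.
- thickness_strip: Bystander: flat wooden strip 30 x 160 x 8 mm lying on the bench, origin under its centre.
Things that resemble listed ones, but are neither listed nor needed, are in the scene too. What is shaped like the carrier but green is not meant.

How it is judged (in metres and radians):
On the way:
1. the carrier has been lifted off the bench (height (world z) of mould above 0.08 m), for 0.1 s.
At the end, for the whole second after the job is handed in: The carrier sits home on all three balls: block centre 74.5 to 78.2 mm above the stand's underside, within 6 mm of the stand's centre in x and 24 mm in y, level within 0.02 rad, x axis along the stand's x within 0.04 rad, at rest; bystanders within 25 mm of their places (z of mould in the frame of stand between 0.0745 and 0.0782 m and x of mould in the frame of stand between -0.006 and 0.006 m and y of mould in the frame of stand between -0.024 and 0.024 m and angle between mould's own z axis and vertical below 0.02 rad and angle between the x axis of mould and the x axis of stand, either way round below 0.04 rad and linear speed of carrier below 0.01 m/s and distance of each of caddy, cup, thickness_strip from where it was at the start of the episode below 0.025 m and x of lone_stud in the frame of stand above 0.036 m); the robot touches nothing.
It fails at once if the carrier bears on the jig with more than 90 N in all (springs and weight alone give about 40 N) (contact force between carrier and stand above 90 N).
It fails at once if the caddy is pushed more than 25 mm (distance of caddy from where it was at the start of the episode above 0.025 m).
It fails at once if the cup is pushed more than 25 mm (distance of cup from where it was at the start of the episode above 0.025 m).
It fails at once if the wooden strip is pushed more than 25 mm (distance of thickness_strip from where it was at the start of the episode above 0.025 m).
It also fails if it takes over 72 s, if anything falls off the work surface, if the arm or the gripper's body presses on something with over 40 N, if the wrist force passes 120 N, or if a joint passes its speed limit or range.

## Working session

There is one attempt and no reset: what is moved stays moved. The work goes in short steps, Python scripts to look and compute and a tool call to move; the robot and the scene stay as the last step left them, time stands still between calls to the robot, and variables do not carry over. Pictures are saved under pics/ and viewed, and the job is handed in when it is done.

Besides the shell and the picture viewer there is one more tool, called after "Emit:" by a JSON object that holds its "method" and its "body", one argument or row to a line. send_rows: Moves the arm, as the interface text tells. Its arguments: {"type":"object","properties":{"rows":{"type":"string"},"grip_force":{"type":"number"}},"required":["rows"]}

```bash
mkdir -p pics; cat > h.py <<'E'
import numpy as np, cv2
from rig import ctrl, capture, workorder, nets
from scipy.spatial.transform import Rotation as R
def save(p,n): cv2.imwrite('pics/'+n, p['pixels'][:,:,::-1])
def T_tool():
    s=ctrl.sense(); q=s['ee_rot']; T=np.eye(4); T[:3,:3]=R.from_quat([q[1],q[2],q[3],q[0]]).as_matrix(); T[:3,3]=s['eef_pos']; return T
def view(p,T=None):
    return np.array(p['view']) if 'view' in p else np.linalg.inv(T@np.array(p['mount']))
def proj(p,P,V):
    return cv2.projectPoints(np.array(P,float).reshape(-1,3),cv2.Rodrigues(V[:3,:3])[0],V[:3,3],np.array(p['intrinsics'],float),np.array(p['dist'],float))[0].reshape(-1,2)
def unproj(p,uv,z,V):
    n=cv2.undistortPoints(np.array(uv,float).reshape(-1,1,2),np.array(p['intrinsics'],float),np.array(p['dist'],float)).reshape(-1,2)
    Vi=np.linalg.inv(V); c=Vi[:3,3]; d=np.c_[n,np.ones(len(n))]@Vi[:3,:3].T
    return c+d*((np.atleast_1d(z)-c[2])/d[:,2])[:,None]
E
python3 - <<'E'
from h import *
np.set_printoptions(precision=1,suppress=True)
print(ctrl.sense()); print(T_tool())
for n in ['top','scene']:
    p=capture(n); save(p,n+'0.png')
    for t in ['mould','carrier','lone_stud','stand','rail','caddy','cup','thickness_strip']:
        try: print(n,t,[(np.round(d['location'],0).tolist(),round(d['confidence'],2)) for d in nets.spot_point(p,t)][:4])
        except Exception as e: print(n,t,e)
E
```

```text
{'time_s': 0.0, 'joints': array([-1.6,  0.3,  1.5,  0. ,  1.3, -0.2]), 'dq': array([ 0., -0.,  0., -0., -0.,  0.]), 'tau': array([  0. , -41.2, -26. ,  -0. ,   0. ,   0. ]), 'eef_pos': array([ 118.6, -511.1,  192.5]), 'ee_rot': array([ 0.6,  0.4,  0.6, -0.4]), 'force': array([ 0.7, -0.5,  0.4]), 'wrist_torque': array([-0. , -0. , -0.1]), 'grip_width': 1.0042763090100457}
[[   0.     1.     0.2  118.6]
 [   0.     0.2   -1.  -511.1]
 [  -1.     0.    -0.   192.5]
 [   0.     0.     0.     1. ]]
top mould [([775.0, -351.0, 33.0], 0.89), ([512.0, -382.0, 30.0], 0.73), ([506.0, -171.0, 36.0], 0.66), ([294.0, -217.0, 33.0], 0.63)]
top carrier [([779.0, -351.0, 0.0], 0.73), ([296.0, -223.0, 2.0], 0.7), ([505.0, -174.0, -2.0], 0.63)]
top lone_stud [([554.0, -366.0, 15.0], 0.93), ([548.0, -172.0, 12.0], 0.83), ([738.0, -330.0, 15.0], 0.82), ([252.0, -238.0, 12.0], 0.69)]
top stand [([497.0, 188.0, 1.0], 0.66)]
top rail [([488.0, 187.0, 80.0], 0.71)]
top caddy [([788.0, -87.0, 3.0], 0.69)]
top cup [([757.0, 126.0, -2.0], 0.61)]
top thickness_strip [([750.0, 305.0, 2.0], 0.86)]
scene mould [([295.0, -214.0, 29.0], 0.86), ([775.0, -356.0, 34.0], 0.84), ([505.0, -172.0, 34.0], 0.56)]
scene carrier [([297.0, -217.0, 4.0], 0.86), ([775.0, -352.0, -2.0], 0.86), ([500.0, -174.0, 3.0], 0.73)]
scene lone_stud [([739.0, -330.0, 14.0], 0.95), ([552.0, -363.0, 16.0], 0.93), ([551.0, -174.0, 13.0], 0.65), ([253.0, -237.0, 14.0], 0.65)]
scene stand [([490.0, 189.0, -1.0], 0.9)]
scene rail [([488.0, 191.0, 78.0], 0.72)]
scene caddy [([788.0, -88.0, -2.0], 0.72)]
scene cup [([755.0, 131.0, 1.0], 0.89)]
scene thickness_strip [([748.0, 308.0, -2.0], 0.97)]
```

View pics/top0.png

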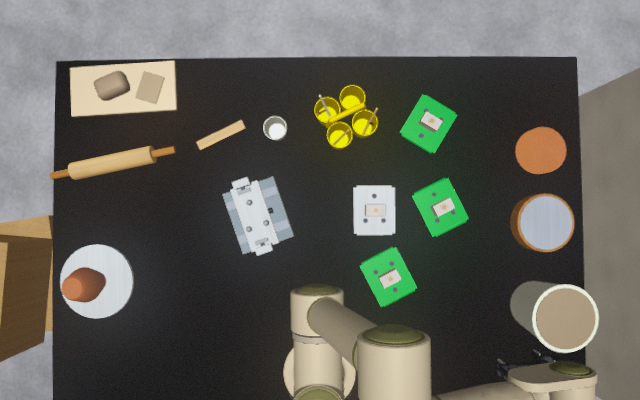

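View pics/scene0.png

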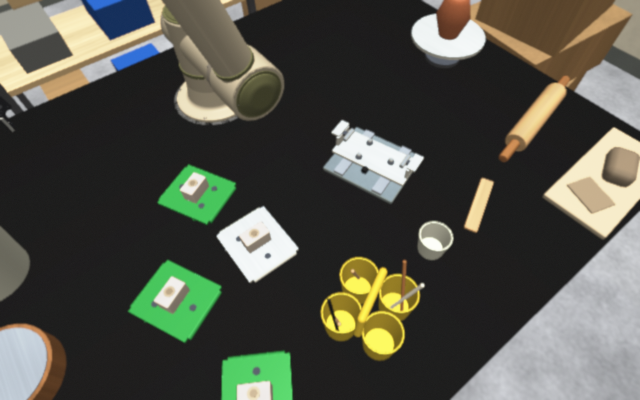

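The four candidates are the silver carrier at top (375,210) and the green ones at (388,277), (440,208) and (428,124). Only the silver one isn't green, so it is the one meant. I'll enlarge it and the stand.

```bash
python3 - <<'E'
from h import *
im=cv2.imread('pics/top0.png')
a=cv2.resize(im[170:250,335:415],(390,390),interpolation=cv2.INTER_CUBIC); b=cv2.resize(im[165:265,210:310],(400,390),interpolation=cv2.INTER_CUBIC)
cv2.imwrite('pics/crop1.png',np.hstack([a,b]))
im=cv2.imread('pics/scene0.png'); cv2.imwrite('pics/crop2.png',cv2.resize(im[110:210,310:440],(780,600),interpolation=cv2.INTER_CUBIC))
E
```

```text
(no output)
```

View pics/crop1.png

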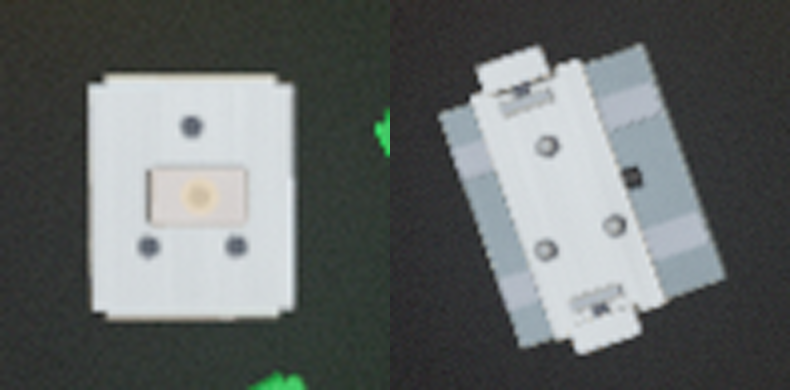

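View pics/crop2.png

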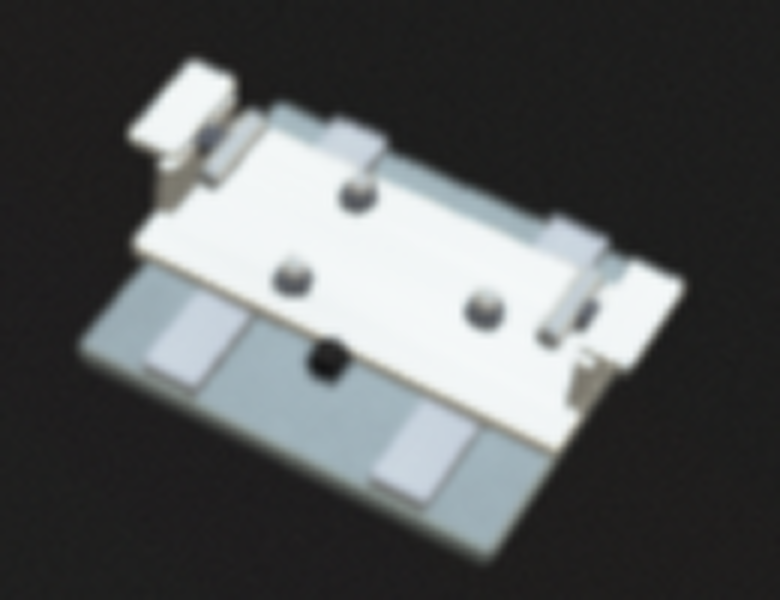

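The silver carrier's lone stud is at top (374,196), so it points along +x. The stand's balls are at about top (249,202), which is the lone one, and (249,229), (266,223). The head sits off-centre to the stand's left (+y). Next I'll measure.

```bash
python3 - <<'E'
from h import *
np.set_printoptions(precision=1,suppress=True)
p=capture('top');V=view(p); q=capture('scene');W=view(q)
def fit(model,w):
    m=np.array(model,float);w=w[:,:2];mc=m.mean(0);wc=w.mean(0);H=(m-mc).T@(w-wc)
    a=np.arctan2(H[0,1]-H[1,0],H[0,0]+H[1,1]);Rm=np.array([[np.cos(a),-np.sin(a)],[np.sin(a),np.cos(a)]])
    o=wc-Rm@mc; return o,a,(m@Rm.T+o-w)
G=[[45,0],[-32,28],[-32,-28]]
b=unproj(p,[[249.25,202.4],[249.25,229.1],[266,222.9]],42,V); print(b,fit(G,b))
b2=unproj(q,[[484/6+310,308/6+110],[357/6+310,193/6+110],[292/6+310,277/6+110]],42,W); print(b2)
for perm in ([0,1,2],[0,2,1],[1,0,2],[1,2,0],[2,0,1],[2,1,0]):
    f=fit(G,b2[perm]); print(perm,f[0],f[1],np.abs(f[2]).max())
# carrier
c=lambda x,y:[x/4.875+335,y/4.875+170]
s=unproj(p,[c(191,126),c(148,246),c(236,245)],14,V);print(s,fit(G,s))
t=unproj(p,[c(199,197)],54,V);print(t)
# plate corners of stand foot z ~?
d=lambda x,y:[(x-390)/4+210,y/3.9+165]
f=unproj(p,[d(439,115),d(645,43),d(725,275),d(520,348)],8,V);print(f,f.mean(0),np.linalg.norm(np.diff(f,axis=0),axis=1), np.arctan2(*(f[1]-f[2])[[1,0]]),np.arctan2(*(f[0]-f[3])[[1,0]]))
for P in (p,q):
  for t in ['stand','rail','mould','carrier']: print(t,[(np.round(d['location'],1),round(d['confidence'],2)) for d in nets.spot_point(P,t)])
E
```

```text
[[530.  207.6  42. ]
 [448.5 208.   42. ]
 [466.9 156.7  42. ]] (array([487.8, 192.8]), np.float64(0.3387114983219069), array([[ 0.2,  0.2],
       [-0.2,  0.7],
       [-0. , -0.9]]))
[[537.1 205.8  42. ]
 [456.3 207.   42. ]
 [474.5 154.4  42. ]]
[0, 1, 2] [495.3 191.2] 0.3357952005919474 0.6310541389407263
[0, 2, 1] [495.3 191.2] 0.33927241345417214 52.90862558748012
[1, 0, 2] [483.3 187.1] -2.8172290721019104 69.43395223394643
[1, 2, 0] [484.3 193. ] 2.4746536698862496 17.64863092300243
[2, 0, 1] [487.8 182.9] -1.8041853003768895 15.227657633346269
[2, 1, 0] [483.4 186.9] -2.787610691554264 66.81417311511603
[[ 547.4 -178.2   14. ]
 [ 470.7 -149.6   14. ]
 [ 470.8 -206.1   14. ]] (array([ 502.6, -178. ]), np.float64(-0.003542886440207604), array([[ 0.2,  0.1],
       [ 0. , -0.3],
       [-0.2,  0.2]]))
[[ 501.6 -177.8   54. ]]
[[556.7 298.8   8. ]
 [613.2 136.4   8. ]
 [425.8  74.8   8. ]
 [368.9 235.7   8. ]] [491.2 186.4   8. ] [171.9 197.2 170.7] 0.31733762291216094 0.3238521373735343
stand [(array([495.7, 187.4,  -1.6]), 0.56)]
rail [(array([490.1, 189.7,  77.8]), 0.66), (ar
[... 154 characters left out ...]
3.5]), 0.65), (array([ 512.7, -381.6,   33.9]), 0.57)]
carrier [(array([ 505.2, -384.8,   -0.3]), 0.95), (array([ 505.4, -175.8,    0.5]), 0.79), (array([ 778.6, -352.6,    0.7]), 0.75), (array([ 296.8, -220.9,    3.9]), 0.74)]
stand [(array([491.7, 190.1,  -0.8]), 0.76)]
rail [(array([490.7, 194.2,  78.8]), 0.77), (array([ 501.5, -174. ,    2. ]), 0.67)]
mould [(array([ 293.2, -215.5,   28.7]), 0.94), (array([ 775.3, -352.6,   34. ]), 0.8), (array([ 504.6, -172.4,   32.3]), 0.76), (array([ 509.8, -386.8,   31.1]), 0.75)]
carrier [(array([ 501.3, -174.7,    0.6]), 0.95), (array([ 776.3, -351.8,   -1.4]), 0.86), (array([ 297.7, -216.2,    4.3]), 0.82), (array([ 514.3, -378.3,   -2.7]), 0.66)]
```

```bash
cat >> h.py <<'E'
def togo(x,y,z,ang):
    T=T_tool(); d=T[:3,:3].T@(np.array([x,y,z])-T[:3,3])/10
    cur=np.arctan2(T[1,2],T[0,2]); da=(ang-cur+np.pi)%(2*np.pi)-np.pi
    print('tcp',T[:3,3].round(1),'ang',round(cur,4),'tilt',(T[:3,0]).round(4),'-> cm',d.round(3),'yaw units',round(-np.degrees(da)/5,3))
E
python3 - <<'E'
from h import *
togo(503,-176,220,0)
p=capture('wrist'); print(p['mount'],p['intrinsics'])
E
```

```text
tcp [ 118.6 -511.4  193.1] ang -1.343 tilt [ 0.e+00  1.e-04 -1.e+00] -> cm [ -2.69   45.026 -23.994] yaw units -15.389
[[-2.27042943e-04 -2.78850657e-01  9.60334452e-01 -1.80549965e+02]
 [ 7.49063723e-04 -9.60334255e-01 -2.78850423e-01  7.10186778e+01]
 [ 9.99999694e-01  6.56040679e-04  4.26914027e-04 -3.90795767e-01]
 [ 0.00000000e+00  0.00000000e+00  0.00000000e+00  1.00000000e+00]] [[276.89255335   0.         317.92366394]
 [  0.         276.89255335 199.82382963]
 [  0.           0.           1.        ]]
```

Emit:
{"method": "send_rows", "body": {
  "rows": "1 -2.7 45 -24 -15.4;1 -2.7 45 -24 -15.4;1 -2.7 45 -24 -15.4;1 -2.7 45 -24 -15.4;1 -2.7 45 -24 -15.4;1 -2.7 45 -24 -15.4;1 -2.7 45 -24 -15.4;1 -2.7 45 -24 -15.4;1 -2.7 45 -24 -15.4;1 -2.7 45 -24 -15.4;1 -2.7 45 -24 -15.4;1 -2.7 45 -24 -15.4"
}}

```text
time_s: 2.65
eef_pos: [503.4, -175.0, 219.9]
ee_rot: [0.707, -0.001, 0.707, 0.001]
force: [-0.1, -1.0, -0.4]
grip_width: 1.0
```

```bash
python3 - <<'E'
from h import *
np.set_printoptions(precision=1,suppress=True)
T=T_tool();p=capture('wrist');save(p,'w1.png');V=view(p,T);np.save('w1.npy',V)
for t in ['mould','carrier','lone_stud']: print(t,[(np.round(d['location'],1),round(d['confidence'],2)) for d in nets.spot_point(p,t)])
im=p['pixels'][:,:,::-1]; g=cv2.cvtColor(im,cv2.COLOR_BGR2GRAY)
x=proj(p,[[503,-177,14],[548,-177,14],[471,-149,14],[471,-205,14]],V);print(x)
E
```

```text
mould [(array([ 292.1, -214. ,   36.5]), 0.92), (array([ 777.1, -349. ,   35.2]), 0.83), (array([ 501.4, -176.1,   32.8]), 0.73), (array([ 509.7, -383.7,   35.7]), 0.71)]
carrier [(array([ 514.2, -385.8,   -2.9]), 0.88), (array([ 293.5, -217.5,   -4.3]), 0.81), (array([ 774.7, -351.2,   -0.9]), 0.74), (array([ 504.1, -174. ,   -1.8]), 0.56)]
lone_stud [(array([ 547.7, -173.6,   13.2]), 0.83), (array([ 739.3, -331.1,   11.4]), 0.79), (array([ 550.6, -366.4,   12.6]), 0.75), (array([ 252.7, -235.7,   12.4]), 0.63)]
[[317.6 173.3]
 [349.4 173.4]
 [294.6 153.3]
 [295.3 192.4]]
```

View pics/w1.png

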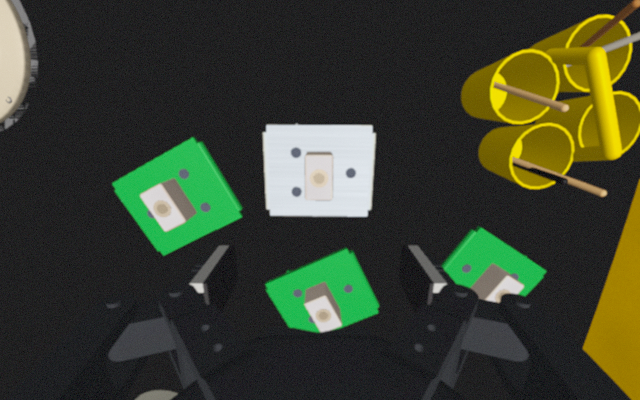

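The wrist view shows the silver carrier's block at (319,178), its lone stud at (351,173) and its pair at (296,153) and (296,192). I'll refine with blob centroids.

```bash
cat >> h.py <<'E'
def dark(g,u,v,r=7):
    u0,v0=int(round(u)),int(round(v)); w=g[v0-r:v0+r+1,u0-r:u0+r+1].astype(float); hi=np.percentile(w,80); k=np.clip(hi-20-w,0,None)
    yy,xx=np.mgrid[v0-r:v0+r+1,u0-r:u0+r+1]; return [(k*xx).sum()/k.sum(),(k*yy).sum()/k.sum()]
def fit(model,w):
    m=np.array(model,float);w=w[:,:2];mc=m.mean(0);wc=w.mean(0);H=(m-mc).T@(w-wc)
    a=np.arctan2(H[0,1]-H[1,0],H[0,0]+H[1,1]);Rm=np.array([[np.cos(a),-np.sin(a)],[np.sin(a),np.cos(a)]])
    o=wc-Rm@mc; return o.round(1),round(a,4),(m@Rm.T+o-w).round(1)
G=[[45,0],[-32,28],[-32,-28]]
E
python3 - <<'E'
from h import *
T=T_tool();p=capture('wrist');V=view(p,T);g=cv2.cvtColor(p['pixels'],cv2.COLOR_RGB2GRAY)
s=[dark(g,351,173),dark(g,296,153),dark(g,296,192)];print(s)
f=fit(G,unproj(p,s,14,V));print(f)
# block top corners overlay
o,a=f[0],f[1];c,s_=np.cos(a),np.sin(a)
P=[[o[0]+c*x-s_*y,o[1]+s_*x+c*y,z] for x,y,z in [(18,30,54),(18,-30,54),(-18,-30,54),(-18,30,54)]]
im=cv2.resize(p['pixels'][110:230,250:390,::-1],None,fx=5,fy=5,interpolation=cv2.INTER_CUBIC)
for u,v in proj(p,P,V): cv2.circle(im,(int((u-250+.5)*5),int((v-110+.5)*5)),4,(0,0,255),1)
cv2.imwrite('pics/w1c.png',im)
togo(o[0],o[1],75,a)
E
```

```text
[[np.float64(351.49127324749645), np.float64(170.87482117310444)], [np.float64(296.5601077402892), np.float64(150.7112276722427)], [np.float64(297.22310050008065), np.float64(189.9448298112599)]]
(array([ 504.3, -175.6]), np.float64(-0.0036), array([[-0.1, -0. ],
       [ 0. ,  0. ],
       [ 0.1,  0. ]]))
tcp [ 501.9 -177.1  220.2] ang -0.0011 tilt [-1.e-04 -1.e-04 -1.e+00] -> cm [14.517  0.155  0.239] yaw units 0.029
```

View pics/w1c.png

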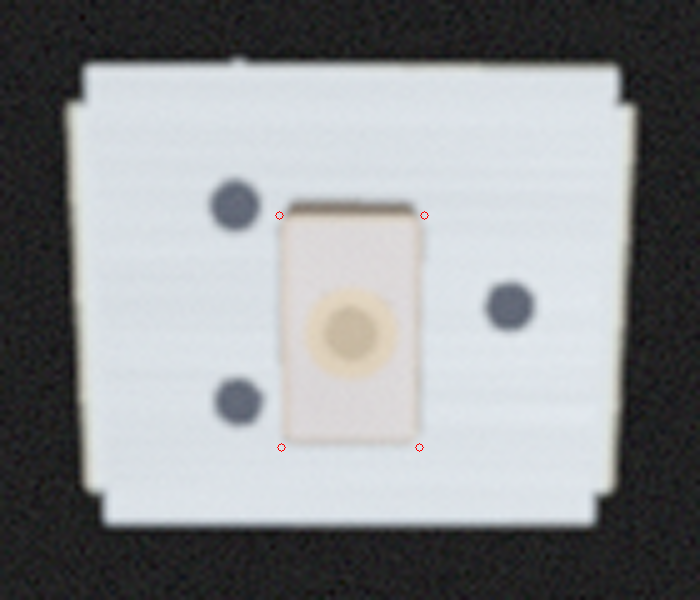

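Emit:
{"method": "send_rows", "body": {
  "rows": "1 10 0.15 0.25 0;1 10 0.15 0.25 0;1 14 0.15 0.25 0;1 17 0.15 0.25 0;1 18.5 0.15 0.25 0;1 20.1 0.15 0.25 0;1 20.1 0.15 0.25 0;1 20.1 0.15 0.25 0;1 20.1 0.15 0.25 0",
  "grip_force": 60
}}

```text
time_s: 3.8
eef_pos: [505.6, -175.2, 20.2]
ee_rot: [0.708, -0.0, 0.707, -0.0]
force: [-0.5, -0.3, -0.2]
grip_width: 0.996
```

```bash
python3 - <<'E'
from h import *
T=T_tool();p=capture('wrist');save(p,'w2.png');togo(504.3,-175.6,19,-.0036);print(ctrl.sense()['force'])
E
```

```text
tcp [ 505.6 -175.1   20.1] ang 0.0005 tilt [ 1.5e-03 -9.0e-04 -1.0e+00] -> cm [ 0.115 -0.055 -0.131] yaw units 0.047
[ 0.50381804  0.15438797 -0.21556839]
```

View pics/w2.png

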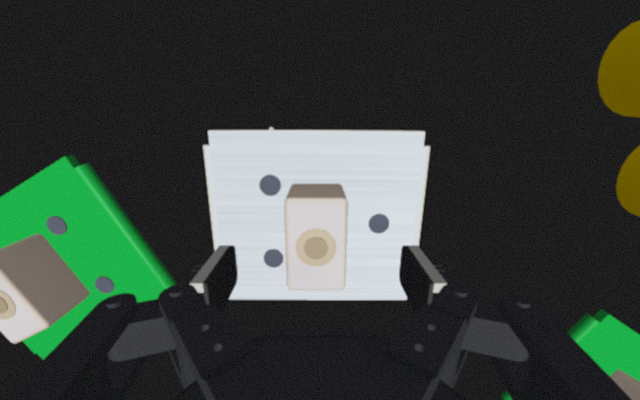

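The fingers straddle the block (306–346 px across, fingertips at about 240 and 405), so I'll close.

Emit:
{"method": "send_rows", "body": {
  "rows": "0 0 0 0 0;0 0 0 0 0;0 0 0 0 0;0 0 0 0 0;0 0 0 0 0;0 0 0 0 0;0 0 0 0 0;0 0 0 0 0",
  "grip_force": 90
}}

```text
time_s: 4.65
eef_pos: [505.2, -174.5, 19.1]
ee_rot: [0.707, -0.0, 0.707, 0.0]
force: [-0.9, 0.3, 0.1]
grip_width: -0.004
```

```bash
python3 - <<'E'
from h import *
T=T_tool();p=capture('wrist');V=view(p,T);save(p,'w3.png');togo(504.3,-175.6,19,-.0036);print(ctrl.sense()['force'])
g=cv2.cvtColor(p['pixels'],cv2.COLOR_RGB2GRAY)
s=[dark(g,379,223,13),dark(g,270,185,13),dark(g,274,258,13)];print(s);print(fit(G,unproj(p,s,14,V)))
E
```

```text
tcp [ 505.2 -174.5   19.1] ang 0.0009 tilt [-0.  0. -1.] -> cm [ 0.007 -0.108 -0.092] yaw units 0.052
[-0.97549372 -0.82212765 -0.03924082]
[[np.float64(379.15633184802203), np.float64(224.67461478281575)], [np.float64(270.08278068038203), np.float64(186.11387473778845)], [np.float64(273.94600628097925), np.float64(259.6879942487419)]]
(array([ 504.5, -175.6]), np.float64(0.0002), array([[ 0.1,  0.1],
       [ 0.1, -0.2],
       [-0.1,  0.2]]))
```

View pics/w3.png

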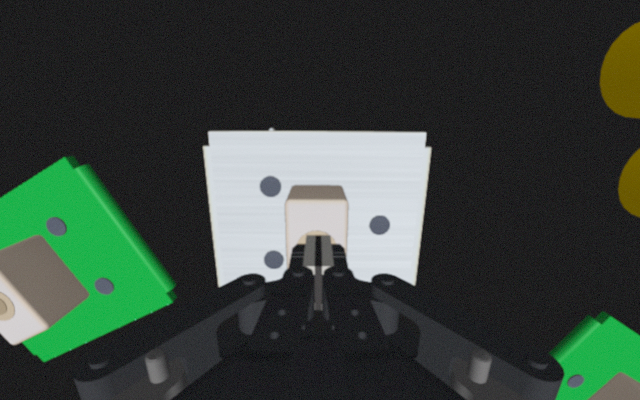

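The fingers shut fully and hold nothing. I'll check where the TCP projects against the fingertips in the picture.

```bash
python3 - <<'E'
from h import *
np.set_printoptions(precision=1,suppress=True)
T=T_tool();p=capture('wrist');V=view(p,T)
t=T[:3,3]; print(proj(p,[t,t+[0,0,19],t+[0,0,35],t+[0,0,54]],V))
im=p['pixels'][:,:,::-1].copy()
cv2.imwrite('pics/w3c.png',cv2.resize(im[170:320,230:410],None,fx=4,fy=4,interpolation=cv2.INTER_CUBIC))
print(ctrl.pinch_z,ctrl.sense())
p=capture('scene');save(p,'s3.png');W=view(p);print(proj(p,[t,[505,-175,54]],W))
cv2.imwrite('pics/s3c.png',cv2.resize(p['pixels'][150:300,180:340,::-1],None,fx=4,fy=4,interpolation=cv2.INTER_CUBIC))
E
```

```text
[[317.7 225.6]
 [317.7 236.7]
 [317.6 248. ]
 [317.6 264.5]]
18.700000000000003 {'time_s': 4.75, 'joints': array([-0.6,  0.5,  1.7, -0. ,  0.9, -0.6]), 'dq': array([ 0.,  0.,  0., -0., -0., -0.]), 'tau': array([  0. , -45.8, -20.5,  -0. ,   0. ,   0. ]), 'eef_pos': array([ 505.2, -174.5,   19.1]), 'ee_rot': array([ 0.7, -0. ,  0.7,  0. ]), 'force': array([-0.7, -0.2, -0.6]), 'wrist_torque': array([-0.,  0., -0.]), 'grip_width': -0.003198774117075315}
[[257.  240.4]
 [254.4 232.9]]
```

View pics/w3c.png

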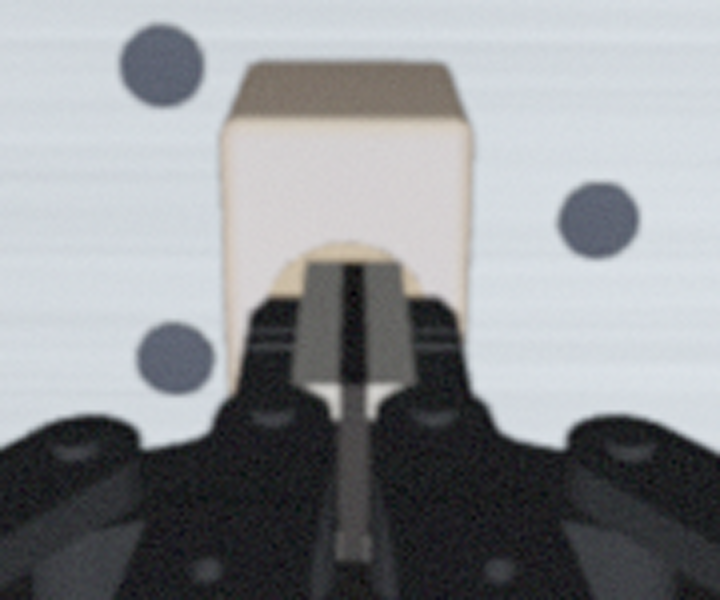

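View pics/s3c.png

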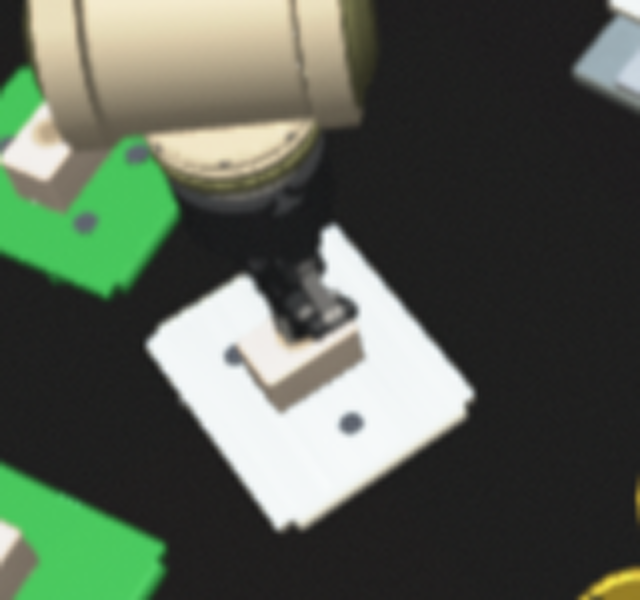

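The fingers show at about block-top height (tip centre near wrist row 251), about 35 mm higher than the stated TCP. I'll lift clear with the fingers shut and triangulate the tips before trying again.

Emit:
{"method": "send_rows", "body": {
  "rows": "0 -7 0 0 0;0 -10 8 0 0;0 -10 12 0 0;0 -10 12 0 0;0 -10 12 0 0;0 -10 12 0 0"
}}

```text
time_s: 5.4
eef_pos: [505.2, -54.4, 119.2]
ee_rot: [0.707, -0.001, 0.707, 0.001]
force: [-0.1, -0.1, -1.1]
grip_width: -0.001
```

```bash
python3 - <<'E'
from h import *
np.set_printoptions(precision=1,suppress=True)
T=T_tool();t=T[:3,3];print(t);print(ctrl.sense()['grip_width'])
for n in ['scene','top','wrist']:
    p=capture(n);W=view(p,T);pr=proj(p,[t,t+[0,0,19],t+[0,0,38],t+[0,0,57]],W);print(n,pr)
    save(p,n+'4.png'); im=p['pixels'][:,:,::-1].copy()
    u,v=pr[0].astype(int); u=min(max(u,60),580);v=min(max(v,50),350)
    c=cv2.resize(im[v-50:v+50,u-60:u+60],None,fx=6,fy=6,interpolation=cv2.INTER_CUBIC)
    for q in pr: cv2.circle(c,(int((q[0]-u+60.5)*6),int((q[1]-v+50.5)*6)),3,(0,0,255),-1)
    cv2.imwrite('pics/c4%s.png'%n,c); print(u-60,v-50)
E
```

```text
[505.2 -54.4 119.2]
-0.0006509259607658679
scene [[296.9 187.9]
 [296.3 182.7]
 [295.6 177.3]
 [295.  171.6]]
236 137
top [[335.6 209.4]
 [335.8 209.4]
 [336.  209.3]
 [336.1 209.3]]
275 159
wrist [[317.7 225.6]
 [317.7 236.7]
 [317.6 250.4]
 [317.6 267.6]]
257 175
```

View pics/c4scene.png

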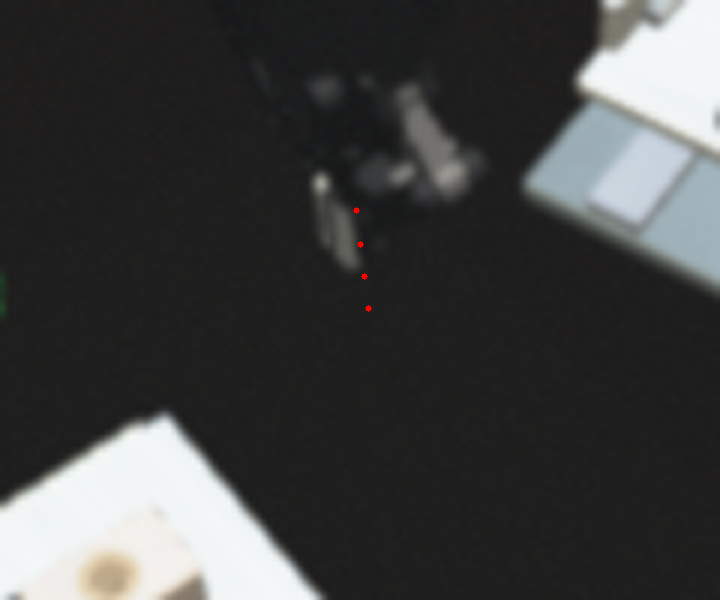

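View pics/c4wrist.png

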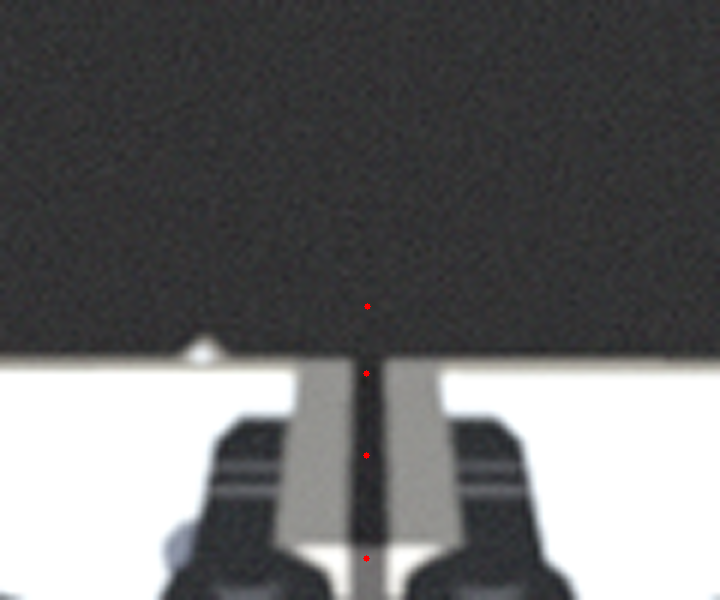

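View pics/c4top.png

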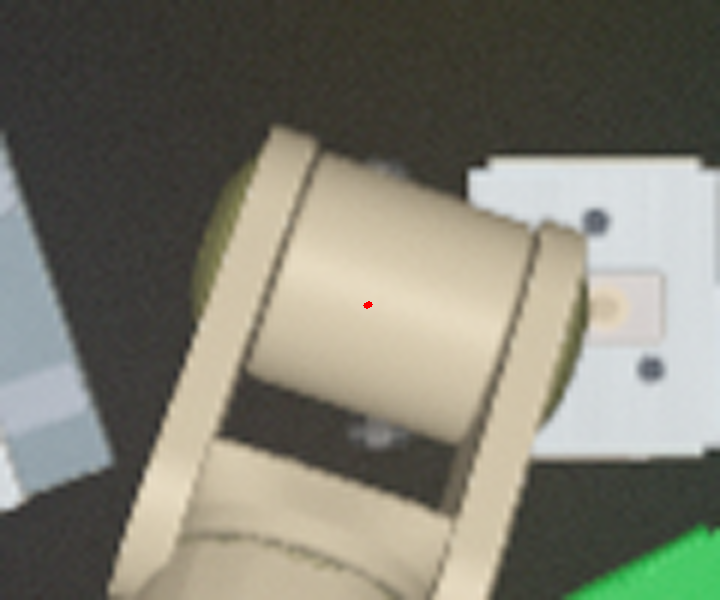

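By the wrist geometry the pad tips sit about 43 mm behind the stated TCP when shut and about 56 mm when open. The touch-free closing over the block agrees. So I need the TCP about 40 mm lower: at z of about −20 the real tips are at about 25.

Emit:
{"method": "send_rows", "body": {
  "rows": "1 0 -6 -0.1 0;1 0 -12.1 -0.1 0;1 3 -12.1 -0.1 0;1 6 -12.1 -0.1 0;1 8 -12.1 -0.1 0;1 10 -12.1 -0.1 0;1 10 -12.1 -0.1 0;1 10 -12.1 -0.1 0"
}}

```text
time_s: 6.35
eef_pos: [504.2, -176.2, 19.3]
ee_rot: [0.707, 0.0, 0.707, 0.0]
force: [0.1, -0.5, -0.0]
grip_width: 0.998
```

Emit:
{"method": "send_rows", "body": {
  "rows": "1 1 0 0 0;1 2 0 0 0;1 2 0 0 0"
}}

```text
time_s: 6.65
eef_pos: [503.5, -175.1, -2.1]
ee_rot: [0.706, 0.0, 0.708, 0.001]
force: [0.6, 0.5, -0.3]
grip_width: 1.001
```

```bash
python3 - <<'E'
from h import *
T=T_tool();p=capture('wrist');V=view(p,T);save(p,'w5.png');togo(504.5,-175.6,-20,-.002);print(ctrl.sense()['force'])
E
```

```text
tcp [ 503.9 -175.3   -1.4] ang 0.0009 tilt [-1.e-03  6.e-04 -1.e+00] -> cm [ 1.856 -0.03   0.062] yaw units 0.033
[ 0.62069704 -0.74308952  0.13305625]
```

View pics/w5.png

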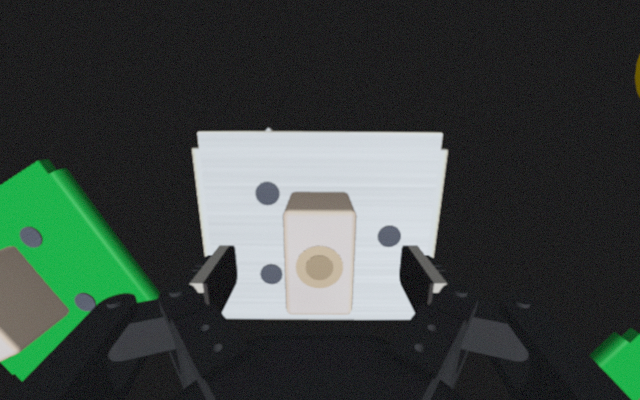

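TCP z is −1.4 with no contact, which confirms the offset. The block is centred between the fingers at column 320.

Emit:
{"method": "send_rows", "body": {
  "rows": "1 0.7 0 0.05 0;1 1.3 0 0.05 0;1 1.3 0 0.05 0;1 1.3 0 0.05 0"
}}

```text
time_s: 7.1
eef_pos: [504.7, -175.5, -14.0]
ee_rot: [0.707, -0.0, 0.707, 0.0]
force: [0.2, -0.9, -0.1]
grip_width: 0.999
```

Emit:
{"method": "send_rows", "body": {
  "rows": "1 0.3 0 0 0;1 0.6 0 0 0;1 0.6 0 0 0;1 0.6 0 0 0"
}}

```text
time_s: 7.5
eef_pos: [504.7, -175.5, -19.9]
ee_rot: [0.707, -0.0, 0.707, 0.0]
force: [-0.5, 0.1, -1.2]
grip_width: 1.005
```

Emit:
{"method": "send_rows", "body": {
  "rows": "0 0 0 0 0;0 0 0 0 0;0 0 0 0 0;0 0 0 0 0;0 0 0 0 0;0 0 0 0 0;0 0 0 0 0",
  "grip_force": 90
}}

```text
time_s: 8.2
eef_pos: [504.8, -175.6, -19.6]
ee_rot: [0.707, -0.0, 0.707, 0.0]
force: [-2.5, 0.3, 5.8]
grip_width: 0.407
```

```bash
python3 - <<'E'
from h import *
T=T_tool();p=capture('wrist');V=view(p,T);save(p,'w6.png');togo(504.5,-175.6,-20,-.002);print(ctrl.sense()['force'])
E
```

```text
tcp [ 504.8 -175.6  -19.6] ang 0.001 tilt [ 1.e-04 -2.e-04 -1.e+00] -> cm [ 0.042  0.002 -0.026] yaw units 0.034
[-1.65004467  0.1547011   5.63023019]
```

View pics/w6.png

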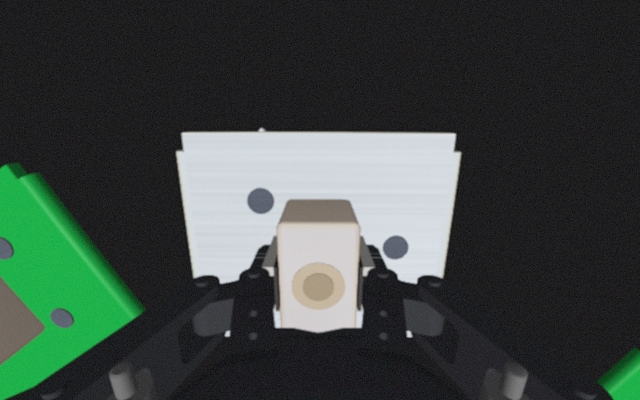

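The block is gripped: width 0.407 is about 35 mm. Lifting straight, then over to a look-in pose beside the stand.

Emit:
{"method": "send_rows", "body": {
  "rows": "0 -1 0 0 0;0 -4 0 0 0;0 -8 0 0 0;0 -11 0 0 0;0 -14 0 0 0;0 -14 0 0 0;0 -14 0 0 0;0 -14 0 0 0"
}}

```text
time_s: 9.05
eef_pos: [503.7, -174.9, 118.1]
ee_rot: [0.706, 0.0, 0.708, 0.001]
force: [0.1, 0.1, -6.8]
grip_width: 0.413
```

```bash
python3 - <<'E'
from h import *
togo(530,77,120,.335);print(ctrl.sense()['force'],ctrl.sense()['wrist_torque'])
E
```

```text
tcp [ 503.7 -174.9  118.1] ang 0.0009 tilt [-0.0032  0.002  -1.    ] -> cm [-0.15  25.19   2.651] yaw units -3.829
[ 0.05944065  0.06414671 -6.78144296] [ 0.00372774 -0.01545885  0.06334411]
```

Emit:
{"method": "send_rows", "body": {
  "rows": "0 0 5 0.5 -0.8;0 0 9 1 -1.5;0 0 13 1.4 -2.2;0 0 17 1.8 -2.9;0 0 21 2.2 -3.5;0 0 24 2.6 -3.83;0 0 25.2 2.6 -3.83;0 0 25.2 2.6 -3.83;0 0 25.2 2.6 -3.83;0 0 25.2 2.6 -3.83;0 0 25.2 2.6 -3.83;0 0 25.2 2.6 -3.83"
}}

```text
time_s: 10.25
eef_pos: [530.5, 75.8, 120.1]
ee_rot: [0.697, -0.118, 0.697, 0.118]
force: [0.4, -0.7, -5.1]
grip_width: 0.406
```

```bash
python3 - <<'E'
from h import *
togo(530,77,120,.335);print(ctrl.sense()['force'],ctrl.sense()['wrist_torque'])
T=T_tool();p=capture('wrist');V=view(p,T);save(p,'w7.png');np.save('w7V.npy',V)
for t in ['stand','rail']: print(t,[(np.round(d['location'],1),round(d['confidence'],2)) for d in nets.spot_point(p,t)])
E
```

```text
tcp [530.5  75.8 120.1] ang 0.334 tilt [-0. -0. -1.] -> cm [ 0.008  0.128 -0.011] yaw units -0.011
[ 0.38209543 -0.74949038 -5.14997278] [ 0.02233572  0.02812096 -0.04675754]
stand [(array([4.918e+02, 1.859e+02, 3.000e-01]), 0.82)]
rail [(array([495.4, 186.8,  82.9]), 0.83)]
```

View pics/w7.png

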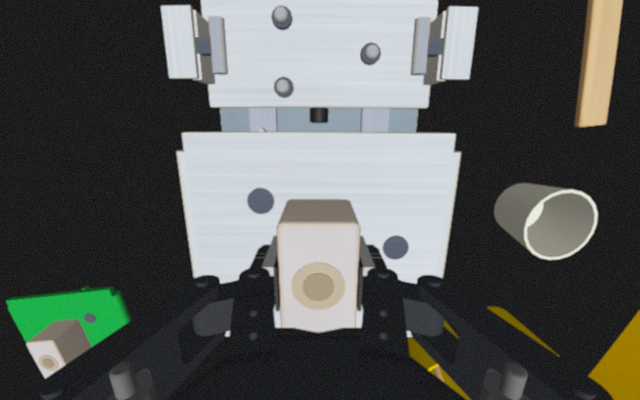

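The balls show at wrist (371,52), which is the lone one, (282,16) and (284,86). The rollers are at (217,45) and (421,45).

```bash
python3 - <<'E'
from h import *
im=cv2.imread('pics/w7.png');c=cv2.resize(im[0:120,250:400],None,fx=5,fy=5,interpolation=cv2.INTER_CUBIC);cv2.imwrite('pics/w7c.png',c)
c=cv2.resize(im[0:120,150:490],None,fx=2.3,fy=2.3,interpolation=cv2.INTER_CUBIC);cv2.imwrite('pics/w7d.png',c)
E
```

```text
(no output)
```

View pics/w7c.png

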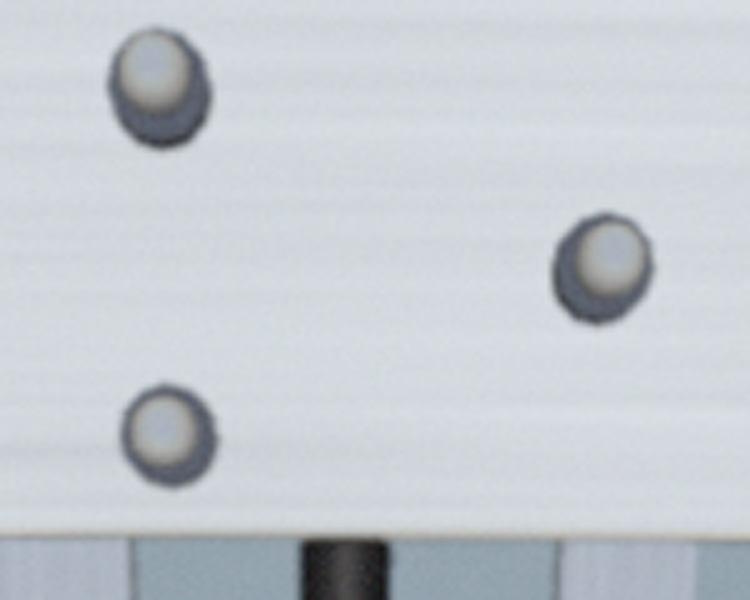

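View pics/w7d.png

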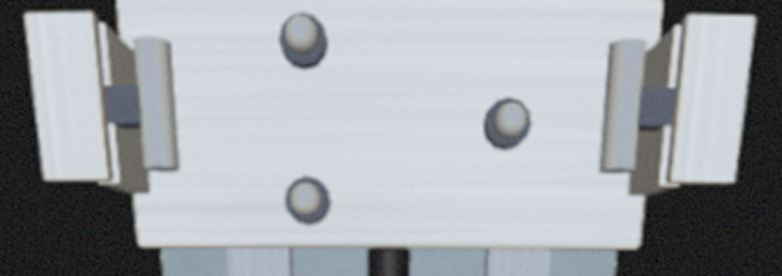

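```bash
python3 - <<'E'
from h import *
V=np.load('w7V.npy');p=capture('wrist')
m=lambda x,y:[(x+.5)/5-.5+250,(y+.5)/5-.5]
b=unproj(p,[m(612,260),m(155,70),m(164,432)],40,V);print(b.round(1));f=fit(G,b);print(f)
# held carrier studs relative to tool: visible (261,201),(396,247)
T=T_tool();V2=view(p,T);g=cv2.cvtColor(p['pixels'],cv2.COLOR_RGB2GRAY)
uz=T[2,3]+19.6+14
s=[dark(g,396,247,13),dark(g,261,201,13)];w=unproj(p,s,uz,V2)
print('in tool (y,z):',((w-T[:3,3])@T[:3,:3])[:,1:])
o=f[0];togo(o[0],o[1],95,f[1])
E
```

```text
[[532.6 211.5  40. ]
 [450.2 213.4  40. ]
 [468.5 159.9  40. ]]
(array([489.8, 197. ]), np.float64(0.328), array([[-0.2, -0. ],
       [ 0.3, -0.2],
       [-0. ,  0.3]]))
in tool (y,z): [[ -0.22019951  45.35684026]
 [ 28.02743896 -31.65168874]]
tcp [530.5  76.3 120.1] ang 0.3348 tilt [ 0. -0. -1.] -> cm [ 2.511 12.735  0.122] yaw units 0.078
```

Emit:
{"method": "send_rows", "body": {
  "rows": "0 0 4 0 0.08;0 0 8 0.05 0.08;0 0 11 0.09 0.08;0 0 12.75 0.09 0.08;0 2 12.75 0.09 0.08;0 4 12.75 0.09 0.08;0 5 12.75 0.09 0.08;0 5 12.75 0.09 0.08;0 5 12.75 0.09 0.08;0 5 12.75 0.09 0.08",
  "grip_force": 110
}}

```text
time_s: 11.45
eef_pos: [490.1, 197.2, 71.1]
ee_rot: [0.698, -0.115, 0.697, 0.115]
force: [-0.1, 0.3, -4.9]
grip_width: 0.409
```

```bash
python3 - <<'E'
from h import *
togo(489.5,196.9,26.4,.328);s=ctrl.sense();print(s['force'],s['wrist_torque'])
p=capture('scene');save(p,'s8.png');cv2.imwrite('pics/s8c.png',cv2.resize(p['pixels'][90:220,300:450,::-1],None,fx=5,fy=4.6,interpolation=cv2.INTER_CUBIC))
T=T_tool();p=capture('wrist');save(p,'w8.png')
E
```

```text
tcp [490.1 197.2  71.1] ang 0.328 tilt [ 1.8e-03  3.0e-04 -1.0e+00] -> cm [ 4.469 -0.01  -0.073] yaw units -0.001
[-0.10083213  0.28927601 -4.93617237] [-0.03514289  0.02134674  0.02045001]
```

View pics/s8c.png

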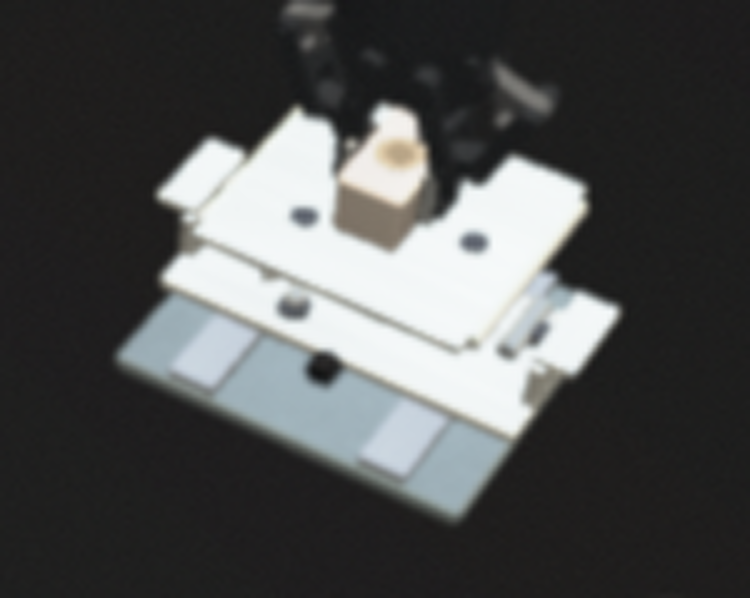

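View pics/w8.png

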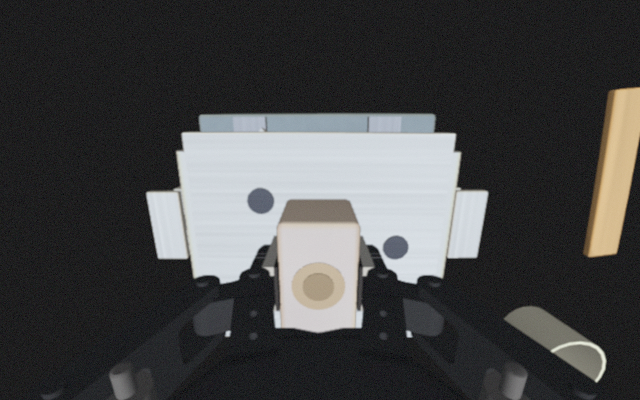

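The carrier is centred and aligned over the head: the roller posts are symmetric at columns 168 and 468. Now descending gently.

Emit:
{"method": "send_rows", "body": {
  "rows": "0 1 -0.01 -0.03 0;0 2 -0.01 -0.03 0;0 2.4 -0.01 -0.03 0;0 2.4 -0.01 -0.03 0;0 2.4 -0.01 -0.03 0"
}}

```text
time_s: 12.05
eef_pos: [489.3, 197.0, 46.1]
ee_rot: [0.698, -0.115, 0.698, 0.116]
force: [-0.3, 0.6, -5.1]
grip_width: 0.407
```

```bash
cat > st.py <<'E'
from h import *
togo(489.5,196.9,26.4,.328);s=ctrl.sense();print(s['time_s'],s['force'].round(1),s['wrist_torque'].round(2))
E
python3 st.py
```

```text
tcp [489.3 197.   46.1] ang 0.3281 tilt [-0.  0. -1.] -> cm [ 1.968 -0.021  0.019] yaw units 0.002
12.05 [-0.3  0.6 -5.1] [ 0.01 -0.01  0.05]
```

Emit:
{"method": "send_rows", "body": {
  "rows": "0 0.15 0 0 0;0 0.3 0 0 0;0 0.3 0 0 0"
}}

```text
time_s: 12.35
eef_pos: [489.1, 197.0, 43.0]
ee_rot: [0.698, -0.115, 0.698, 0.116]
force: [0.5, -0.3, -5.2]
grip_width: 0.404
```

```bash
python3 st.py
```

```text
tcp [489.1 197.   43. ] ang 0.3282 tilt [-1.e-04 -0.e+00 -1.e+00] -> cm [ 1.661 -0.023  0.034] yaw units 0.002
12.35 [ 0.5 -0.3 -5.2] [-0.02 -0.04  0.07]
```

Emit:
{"method": "send_rows", "body": {
  "rows": "0 0.1 0 0.02 0;0 0.2 0 0.02 0;0 0.2 0 0.02 0"
}}

```text
time_s: 12.65
eef_pos: [489.3, 197.1, 41.0]
ee_rot: [0.698, -0.115, 0.698, 0.115]
force: [-0.1, 0.0, -4.9]
grip_width: 0.407
```

Emit:
{"method": "send_rows", "body": {
  "rows": "0 0.1 0 0 0;0 0.2 0 0 0;0 0.2 0 0 0"
}}

```text
time_s: 12.95
eef_pos: [489.4, 197.1, 39.3]
ee_rot: [0.698, -0.116, 0.698, 0.116]
force: [-0.7, -0.8, -2.1]
grip_width: 0.407
```

```bash
python3 st.py
```

```text
tcp [489.4 197.1  39.3] ang 0.3283 tilt [ 2.e-04 -0.e+00 -1.e+00] -> cm [ 1.293 -0.021  0.005] yaw units 0.003
12.95 [-0.7 -0.8 -2.1] [0.02 0.16 0.03]
```

Contact with the rollers begins at an underside height of about 59 mm.

Emit:
{"method": "send_rows", "body": {
  "rows": "0 0.1 0 0 0;0 0.2 0 0 0;0 0.2 0 0 0"
}}

```text
time_s: 13.25
eef_pos: [489.8, 197.2, 37.9]
ee_rot: [0.698, -0.115, 0.697, 0.115]
force: [1.1, 4.5, 5.7]
grip_width: 0.411
```

Emit:
{"method": "send_rows", "body": {
  "rows": "0 0.1 0 0 0;0 0.2 0 0 0;0 0.2 0 0 0"
}}

```text
time_s: 13.55
eef_pos: [489.4, 197.0, 34.8]
ee_rot: [0.698, -0.116, 0.698, 0.115]
force: [-13.0, 22.6, 0.8]
grip_width: 0.407
```

```bash
python3 st.py
```

```text
tcp [489.4 197.   34.8] ang 0.3282 tilt [ 0.e+00 -1.e-04 -1.e+00] -> cm [ 0.838 -0.017  0.007] yaw units 0.002
13.55 [-13.   22.6   0.8] [ 0.65  0.4  -0.74]
```

There is a sideways force of about 25 N along the stand's +y. I'll look before going on.

```bash
python3 - <<'E'
from h import *
T=T_tool()
p=capture('scene');save(p,'s9.png');cv2.imwrite('pics/s9c.png',cv2.resize(p['pixels'][90:220,300:450,::-1],None,fx=5,fy=4.6,interpolation=cv2.INTER_CUBIC))
p=capture('wrist');save(p,'w9.png')
import subprocess
E
python3 st.py
```

```text
tcp [489.1 197.2  34.7] ang 0.3278 tilt [-9.e-04  4.e-04 -1.e+00] -> cm [ 0.83  -0.043  0.033] yaw units -0.003
13.65 [-12.6  25.9  -2.5] [ 3.51  0.82 -0.39]
```

View pics/s9c.png

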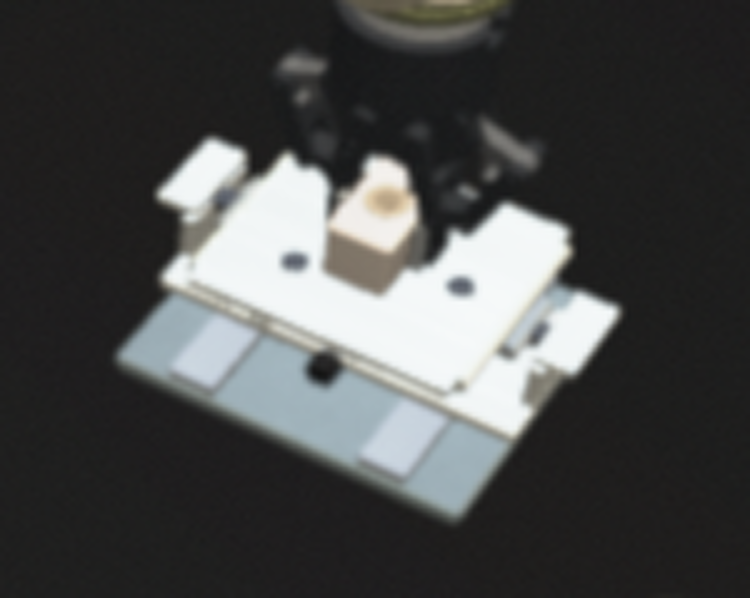

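View pics/w9.png

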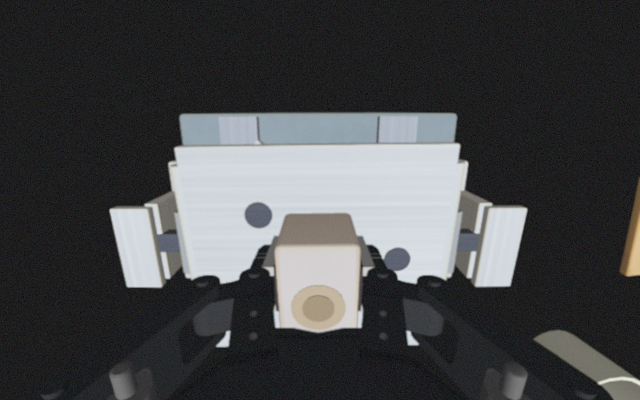

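```bash
python3 - <<'E'
from h import *
a=cv2.imread('pics/w8.png')[100:340,160:480];b=cv2.imread('pics/w9.png')[100:340,160:480]
cv2.imwrite('pics/cmp.png',np.hstack([cv2.resize(a,(400,300),interpolation=cv2.INTER_CUBIC),cv2.resize(b,(400,300),interpolation=cv2.INTER_CUBIC)]))
p=capture('wrist');K=np.array(p['intrinsics'],float);D=np.array(p['dist'],float);M=np.array(p['mount']);V=np.linalg.inv(M)
# carrier frame points -> tool coords: tool=( -(z)-? ) tool x down: x_t=-(19.6+zc), y_t=yc, z_t=xc+0.35
f8=[('s',396.5,247,14),('s',260.8,201,14),('e',183,133,14),('e',455,133,14),('b',279,223,54),('b',358,223,54),('r',318.5,286.5,54)]
f9=[(397.5,259),(258.5,215),(176,147),(459,143),(277,243),(358,243),(318.5,307.5)]
# backproject f8 in tool frame with plane x_t=-(19.6+z)
pts=[]
for _,u,v,z in f8:
    n=cv2.undistortPoints(np.array([[[u,v]]],float),K,D)[0,0];d=M[:3,:3]@np.array([n[0],n[1],1]);o=M[:3,3]
    k=(-(19.6+z)-o[0])/d[0];pts.append(o+k*d)
pts=np.array(pts);print(pts.round(1))
ok,r,t=cv2.solvePnP(pts,np.array(f9,float),K,D,cv2.Rodrigues(V[:3,:3])[0],V[:3,3].copy().reshape(3,1),True)
Tm=M@np.vstack([np.c_[cv2.Rodrigues(r)[0],t],[0,0,0,1]])
print('rotvec tool',R.from_matrix(Tm[:3,:3]).as_rotvec().round(3))
c=Tm@np.array([-(19.6+34),0,.35,1]);print('block centre moved',(c[:3]-[-53.6,0,.35]).round(1))
c=Tm@np.array([-(19.6),0,.35,1]);print('carrier origin moved',(c[:3]-[-19.6,0,.35]).round(1))
pr=cv2.projectPoints(pts,r,t,K,D)[0].reshape(-1,2);print((pr-np.array(f9)).round(1))
E
python3 st.py
```

```text
[[-33.6  -0.1  46.1]
 [-33.6  27.8 -31.4]
 [-33.6  64.7 -70. ]
 [-33.6  64.8  71.6]
 [-73.6  30.1 -15.8]
 [-73.6  30.2  16.8]
 [-73.6   0.    0.5]]
rotvec tool [-0.012  0.002  0.019]
block centre moved [-5.8 -5.8 -0.1]
carrier origin moved [-5.8 -5.2 -0.2]
[[ 0.8  0.3]
 [-0.3 -0.2]
 [ 0.2 -0.4]
 [-0.6  0.1]
 [-0.5  0.9]
 [ 0.5 -0.1]
 [-0.1 -0.7]]
tcp [489.1 197.2  34.7] ang 0.3281 tilt [-9.e-04  1.e-04 -1.e+00] -> cm [ 0.83  -0.039  0.034] yaw units 0.001
13.7 [-9.  15.4  8.5] [1.29 1.4  0.59]
```

View pics/cmp.png

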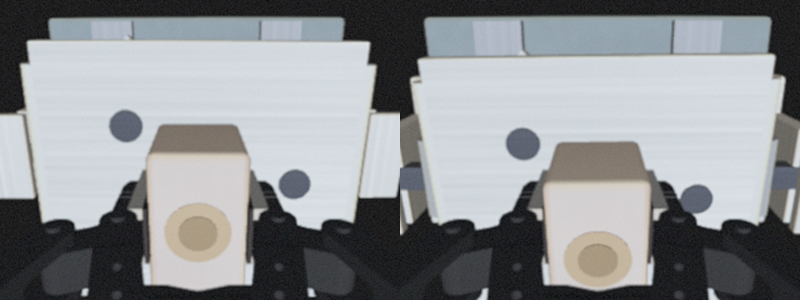

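```bash
cat > pnp.py <<'E'
from h import *
import sys
# carrier pose in tool from a wrist picture; uses studs (lone, +y pair one), block top far corners and ring, with template patches tracked from w8
def track(pix):
    a=cv2.imread('pics/w8.png',0); b=cv2.cvtColor(pix,cv2.COLOR_RGB2GRAY)
    f8=[(396.5,247,14),(260.8,201,14),(183,133,14),(455,133,14),(279,223,54),(358,223,54),(318.5,286.5,54)]
    out=[];sc=[]
    for u,v,z in f8:
        r=11;u0,v0=int(round(u)),int(round(v));t=a[v0-r:v0+r+1,u0-r:u0+r+1]
        S=26;w=b[max(0,v0-r-S):v0+r+S+1,u0-r-S:u0+r+S+1]
        m=cv2.matchTemplate(w,t,cv2.TM_CCOEFF_NORMED);_,s,_,l=cv2.minMaxLoc(m);x,y=l
        dx=dy=0
        if 0<x<m.shape[1]-1: A,B,C=m[y,x-1],m[y,x],m[y,x+1];dx=.5*(A-C)/(A-2*B+C)
        if 0<y<m.shape[0]-1: A,B,C=m[y-1,x],m[y,x],m[y+1,x];dy=.5*(A-C)/(A-2*B+C)
        out.append((u+x+dx-S,v+y+dy-min(S,v0-r)));sc.append(round(s,2))
    return f8,np.array(out),sc
def pose(p):
    K=np.array(p['intrinsics'],float);D=np.array(p['dist'],float);M=np.array(p['mount']);V=np.linalg.inv(M)
    f8,f9,sc=track(p['pixels']);pts=[]
    for u,v,z in f8:
        n=cv2.undistortPoints(np.array([[[u,v]]],float),K,D)[0,0];d=M[:3,:3]@np.array([n[0],n[1],1]);o=M[:3,3]
        pts.append(o+d*(-(19.6+z)-o[0])/d[0])
    pts=np.array(pts);k=np.array(sc)>.6
    ok,r,t=cv2.solvePnP(pts[k],f9[k],K,D,cv2.Rodrigues(V[:3,:3])[0],V[:3,3].copy().reshape(3,1),True)
    Tm=M@np.vstack([np.c_[cv2.Rodrigues(r)[0],t],[0,0,0,1]])
    c=(Tm@np.array([-19.6,0,.35,1]))[:3]-[-19.6,0,.35]
    e=np.abs(cv2.projectPoints(pts[k],r,t,K,D)[0].reshape(-1,2)-f9[k]).max()
    print('scores',sc,'slip rotvec(tool)',R.from_matrix(Tm[:3,:3]).as_rotvec().round(3),'origin slip x,y,z mm',c.round(1),'resid px',e.round(1))
    return Tm
def world(Tm,T):
    W=T@Tm@np.array([-19.6,0,.35,1]);print('carrier origin world',W[:3].round(1))
if __name__=='__main__':
    T=T_tool();p=capture('wrist');save(p,sys.argv[1]);world(pose(p),T)
E
python3 pnp.py w10.png; python3 st.py
python3 - <<'E'
from pnp import *
p=capture('wrist');p['pixels']=cv2.imread('pics/w9.png')[:,:,::-1].copy();pose(p)
p['pixels']=cv2.imread('pics/w7.png')[:,:,::-1].copy();pose(p)
E
```

```text
scores [0.71, 0.97, 0.99, 0.99, 0.68, 0.48, 0.2] slip rotvec(tool) [-0.038 -0.142 -0.024] origin slip x,y,z mm [-12.1   1.2  -0.5] resid px 20.7
carrier origin world [488.6 198.3  66.4]
tcp [489.4 197.1  35. ] ang 0.328 tilt [ 0.  0. -1.] -> cm [ 0.856 -0.019  0.001] yaw units 0.0
13.75 [-12.7   6.    1.1] [-0.61  1.4  -0.08]
scores [0.81, 0.97, 0.99, 0.99, 0.66, 0.64, 0.71] slip rotvec(tool) [-0.03  -0.059 -0.049] origin slip x,y,z mm [-15.5   2.   -0.2] resid px 18.1
scores [1.0, 0.99, 1.0, 1.0, 1.0, 1.0, 0.79] slip rotvec(tool) [-0.  0. -0.] origin slip x,y,z mm [-0. -0.  0.] resid px 0.1
```

```bash
python3 - <<'E'
from h import *
b=cv2.imread('pics/w10.png')[100:340,160:480]
cv2.imwrite('pics/w10c.png',cv2.resize(b,(800,600),interpolation=cv2.INTER_CUBIC))
E
```

```text
(no output)
```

View pics/w10c.png

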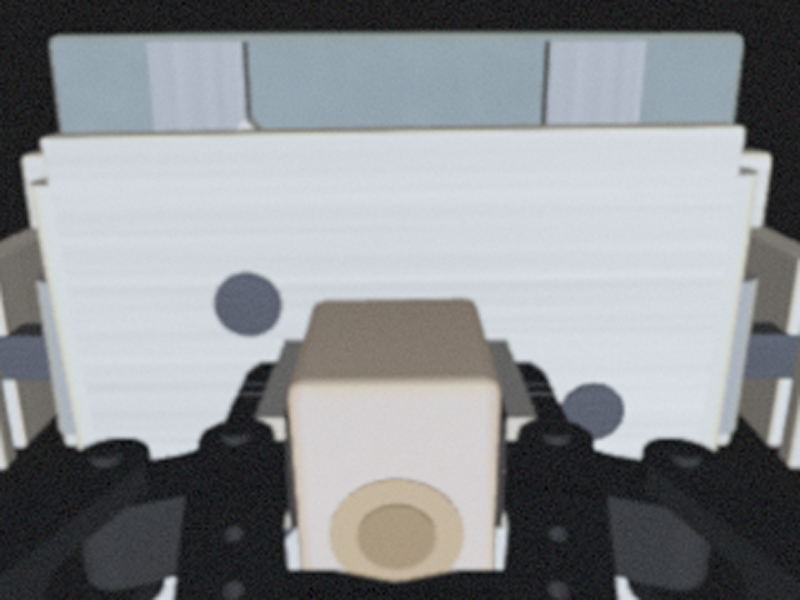

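```bash
cat > pnp2.py <<'E'
from h import *
F8=[(396.5,247,14),(260.8,201,14),(183,133,14),(455,133,14),(279,223,54),(358,223,54),(318.5,286.5,54)]
def pose2(p,f9,T=None):
    K=np.array(p['intrinsics'],float);D=np.array(p['dist'],float);M=np.array(p['mount']);V=np.linalg.inv(M);pts=[]
    for u,v,z in F8:
        n=cv2.undistortPoints(np.array([[[u,v]]],float),K,D)[0,0];d=M[:3,:3]@np.array([n[0],n[1],1]);o=M[:3,3]
        pts.append(o+d*(-(19.6+z)-o[0])/d[0])
    k=[i for i,q in enumerate(f9) if q is not None];pts=np.array(pts)[k];f=np.array([f9[i] for i in k],float)
    ok,r,t=cv2.solvePnP(pts,f,K,D,cv2.Rodrigues(V[:3,:3])[0],V[:3,3].copy().reshape(3,1),True)
    Tm=M@np.vstack([np.c_[cv2.Rodrigues(r)[0],t],[0,0,0,1]])
    c=(Tm@np.array([-19.6,0,.35,1]))[:3]-[-19.6,0,.35]
    e=np.abs(cv2.projectPoints(pts,r,t,K,D)[0].reshape(-1,2)-f).max()
    print('slip rotvec(tool)',R.from_matrix(Tm[:3,:3]).as_rotvec().round(3),'origin slip x,y,z mm',c.round(1),'resid px',e.round(1))
    if T is not None: print('carrier origin world',(T@Tm@np.array([-19.6,0,.35,1]))[:3].round(1))
    return Tm
E
python3 - <<'E'
from pnp2 import *
p=capture('wrist');T=T_tool();save(p,'w11.png')
pose2(p,[(397.2,264.4),(259.2,221.6),(178,155),(457,151),(276,253),(360,253),(318.8,314)],T)
cv2.imwrite('pics/w11c.png',cv2.resize(p['pixels'][100:340,160:480,::-1],(800,600),interpolation=cv2.INTER_CUBIC))
E
python3 st.py
```

```text
slip rotvec(tool) [-0.013  0.004  0.028] origin slip x,y,z mm [-5.  -9.1 -0. ] resid px 1.6
carrier origin world [492.9 188.6  60.2]
tcp [489.7 197.2  35.5] ang 0.3282 tilt [ 6.e-04  2.e-04 -1.e+00] -> cm [ 0.911 -0.02  -0.024] yaw units 0.002
13.85 [-4.3  9.2 -1.5] [ 0.6  -0.47  0.36]
```

View pics/w11c.png

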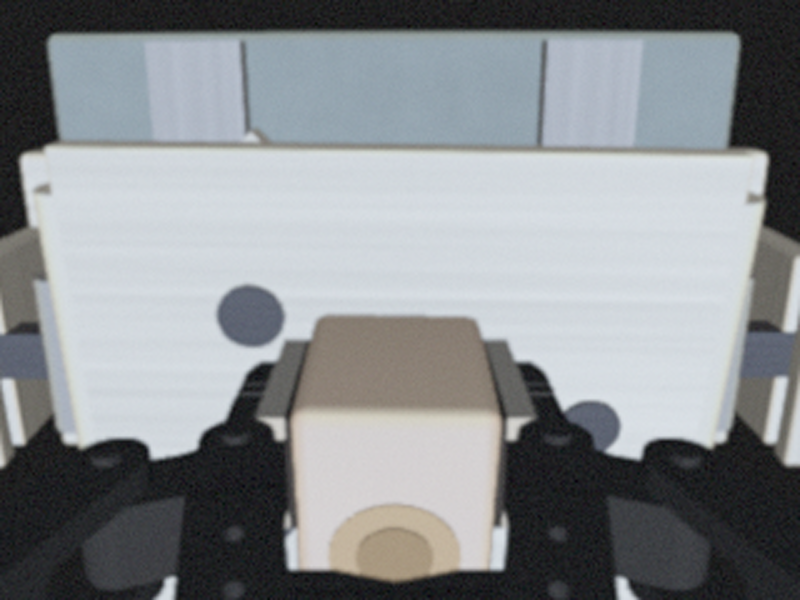

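```bash
python3 - <<'E'
from h import *
p=capture('wrist');save(p,'w12.png')
s=ctrl.sense();print(s['time_s'],s['force'].round(1),s['wrist_torque'].round(2),s['grip_width'])
q=capture('scene');save(q,'s12.png')
p=capture('wrist');save(p,'w13.png')
s=ctrl.sense();print(s['time_s'],s['force'].round(1),s['wrist_torque'].round(2),s['grip_width'])
a=cv2.imread('pics/w12.png')[100:340,160:480];b=cv2.imread('pics/w13.png')[100:340,160:480]
cv2.imwrite('pics/cmp2.png',np.hstack([cv2.resize(a,(400,300)),cv2.resize(b,(400,300))]))
cv2.imwrite('pics/s12c.png',cv2.resize(q['pixels'][90:220,300:450,::-1],None,fx=5,fy=4.6,interpolation=cv2.INTER_CUBIC))
E
```

```text
13.9 [9.7 9.9 0. ] [ 3.12 -0.45  0.64] 0.4085909585290375
14.0 [ 7.2 -4.4 -4.5] [-1.82 -1.21 -0.51] 0.40300947823896577
```

View pics/cmp2.png

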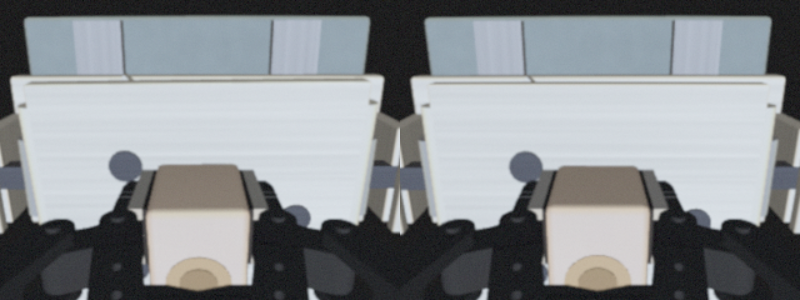

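View pics/s12c.png

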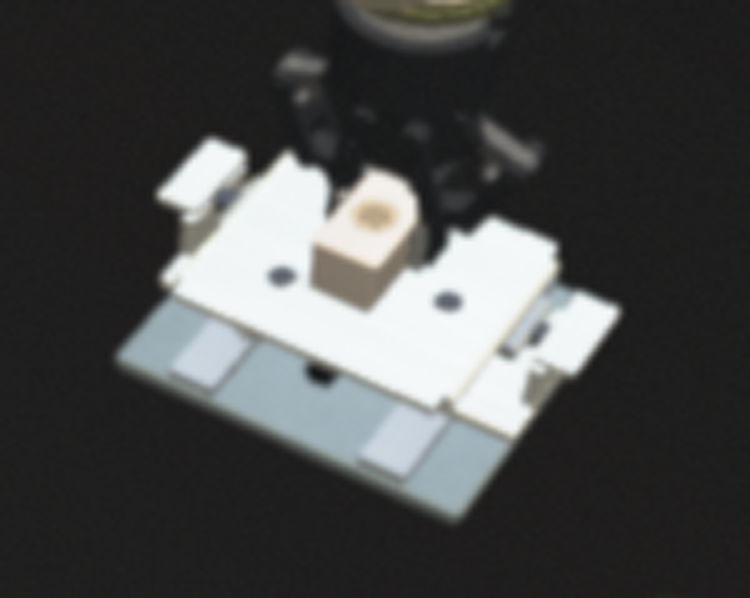

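```bash
python3 - <<'E'
from h import *
for i in range(3):
    p=capture('wrist');s=ctrl.sense();print(s['time_s'],s['force'].round(1),s['wrist_torque'].round(2),s['eef_pos'].round(1),s['dq'].round(3),s['tau'].round(1))
save(p,'w14.png')
cv2.imwrite('pics/w14c.png',cv2.resize(p['pixels'][100:340,160:480,::-1],(800,600),interpolation=cv2.INTER_CUBIC))
E
```

```text
14.05 [ -3.7 -20.1  -2. ] [0.31 0.08 0.12] [489.3 197.   34.8] [-0.023 -0.009  0.043  0.284 -0.2   -0.044] [ -0.1 -47.6 -21.7   0.5  -0.1  -0.1]
14.1 [  4.7  -4.1 -22. ] [-0.42 -0.21  0.14] [489.2 197.   34.8] [-0.001  0.007  0.006 -0.063  0.016 -0.029] [ -0.3 -48.2 -23.   -0.2  -0.1  -0. ]
14.15 [-0.3  2.6 -9. ] [-1.59 -0.44 -0.09] [489.1 197.1  34.8] [ 0.016  0.005 -0.003 -0.398 -0.041  0.004] [  0.  -47.5 -22.7  -0.1  -0.   -0. ]
```

View pics/w14c.png

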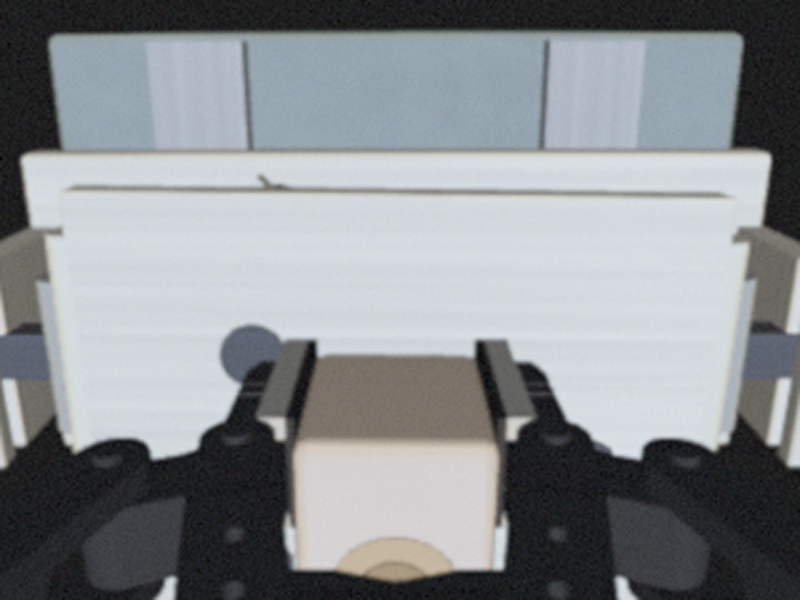

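```bash
python3 - <<'E'
from pnp2 import *
p=capture('wrist');T=T_tool()
pose2(p,[None,(260.8,241.6),(184.8,176),(454,178.4),(277.2,276),(360,276),None],T)
s=ctrl.sense();print(s['time_s'],s['force'].round(1),s['wrist_torque'].round(2),s['dq'].round(3))
E
```

```text
slip rotvec(tool) [ 0.01   0.001 -0.043] origin slip x,y,z mm [ -8.1 -22.8  -0.3] resid px 1.7
carrier origin world [496.5 175.6  62.5]
14.2 [-8.  13.5 -1.3] [3.16 0.84 1.06] [ 0.008 -0.005  0.01   0.172 -0.031  0.14 ]
```

The carrier is vibrating in contact and creeping out of the grip, by about 23 mm along −y so far. I'm lifting it clear at once.

Emit:
{"method": "send_rows", "body": {
  "rows": "0 -1.5 0 0 0;0 -4 0 0 0;0 -6 0 0 0;0 -6 0 0 0;0 -6 0 0 0",
  "grip_force": 120
}}

```text
time_s: 14.7
eef_pos: [488.9, 197.0, 94.3]
ee_rot: [0.697, -0.115, 0.698, 0.116]
force: [0.1, -0.3, -5.0]
grip_width: 0.405
```

```bash
python3 - <<'E'
from h import *
for i in range(2):
    p=capture('wrist');s=ctrl.sense();print(s['time_s'],s['force'].round(1),s['wrist_torque'].round(2),s['eef_pos'].round(1),s['dq'].round(3),s['grip_width'])
save(p,'w15.png')
cv2.imwrite('pics/w15c.png',cv2.resize(p['pixels'][100:340,160:480,::-1],(800,600),interpolation=cv2.INTER_CUBIC))
E
```

```text
14.75 [ 0.1 -0.  -6.3] [0.13 0.07 0.04] [488.6 196.9  93.8] [-0.001  0.009  0.004 -0.001  0.001  0.   ] 0.4054694732241494
14.8 [-0.8 -0.3 -6.4] [0.14 0.07 0.02] [488.5 197.   93.7] [ 0.001  0.002 -0.003 -0.001  0.003  0.001] 0.4080866187354452
```

View pics/w15c.png

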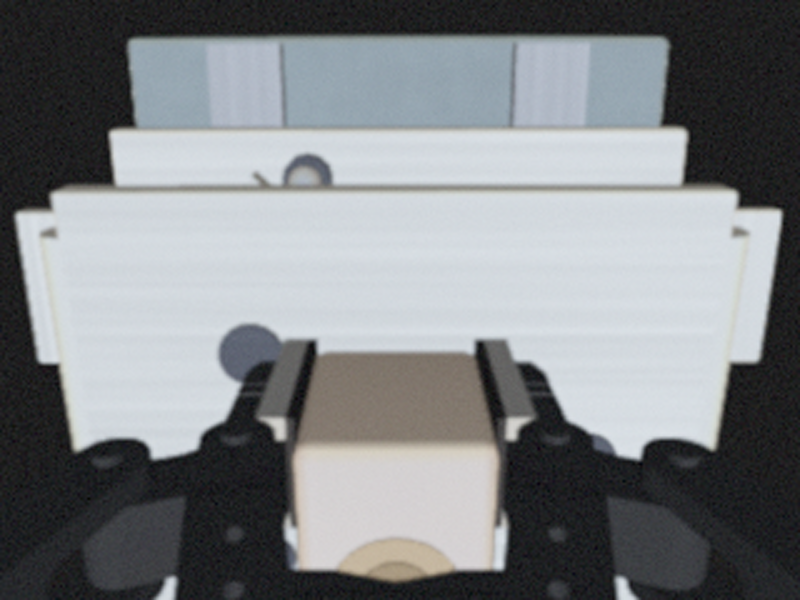

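It is held steadily again (5.5 N weight, no vibration). I'll set it down on free bench, then regrip across its 60 mm sides so it cannot creep along y.

```bash
python3 - <<'E'
from pnp2 import *
p=capture('wrist');T=T_tool()
pose2(p,[None,(260.0,241.4),(181.6,175.8),(456,175.8),(277.6,278),(360,278),None],T)
togo(503,-38.4,0,.328)
E
```

```text
slip rotvec(tool) [ 0.002  0.003 -0.009] origin slip x,y,z mm [ -8.3 -21.2  -0.1] resid px 1.1
carrier origin world [495.7 177.  121.7]
tcp [488.6 197.   93.7] ang 0.3281 tilt [-2.5e-03 -3.0e-04 -1.0e+00] -> cm [  9.379 -22.75   -6.197] yaw units 0.001
```

Emit:
{"method": "send_rows", "body": {
  "rows": "0 -1 -4 -1 0;0 -1 -8 -2 0;0 -1 -12 -3.2 0;0 -1 -16 -4.4 0;0 -1 -20 -5.4 0;0 0 -22.7 -6.2 0;0 4 -22.7 -6.2 0;0 7.5 -22.7 -6.2 0;0 9.4 -22.7 -6.2 0;0 10.8 -22.7 -6.2 0;0 10.8 -22.7 -6.2 0;0 10.8 -22.7 -6.2 0"
}}

```text
time_s: 16.05
eef_pos: [503.8, -37.8, -13.0]
ee_rot: [0.697, -0.115, 0.698, 0.116]
force: [1.2, -0.6, -4.9]
grip_width: 0.406
```

Emit:
{"method": "send_rows", "body": {
  "rows": "0 0.4 0 0 0;0 0.8 0 0 0;0 1 0 0 0;0 1.1 0 0 0;0 1.1 0 0 0"
}}

```text
time_s: 16.55
eef_pos: [503.9, -37.7, -23.1]
ee_rot: [0.698, -0.116, 0.698, 0.116]
force: [-4.1, 2.6, 5.3]
grip_width: 0.402
```

```bash
python3 st.py
```

```text
tcp [503.9 -37.7 -23.1] ang 0.3287 tilt [ 3.e-04 -3.e-04 -1.e+00] -> cm [-4.959 22.663  6.209] yaw units 0.007
16.55 [-4.1  2.6  5.3] [-0.12  0.59 -0.1 ]
```

Touching the bench. Releasing, and backing up 10 cm, then looking.

Emit:
{"method": "send_rows", "body": {
  "rows": "0.5 0 0 0 0;0.8 0 0 0 0;1 0 0 0 0;1 0 0 0 0;1 -4 0 0 0;1 -9 -3 0 0;1 -14 -6 0 0;1 -19 -6 0 0;1 -20 -6 0 0;1 -20 -6 0 0;1 -20 -6 0 0"
}}

```text
time_s: 17.65
eef_pos: [523.0, -94.5, 175.7]
ee_rot: [0.698, -0.115, 0.698, 0.116]
force: [-0.6, 0.3, -1.0]
grip_width: 0.997
```

```bash
python3 - <<'E'
from h import *
togo(510,-60,0,.328)
T=T_tool();p=capture('wrist');save(p,'w16.png');np.save('w16V.npy',view(p,T))
s=ctrl.sense();print(s['dq'].round(3))
E
```

```text
tcp [523.  -94.5 175.7] ang 0.3281 tilt [-1.e-04  1.e-04 -1.e+00] -> cm [17.572  3.683 -0.116] yaw units 0.001
[ 0.001  0.011  0.007  0.     0.003 -0.001]
```

View pics/w16.png

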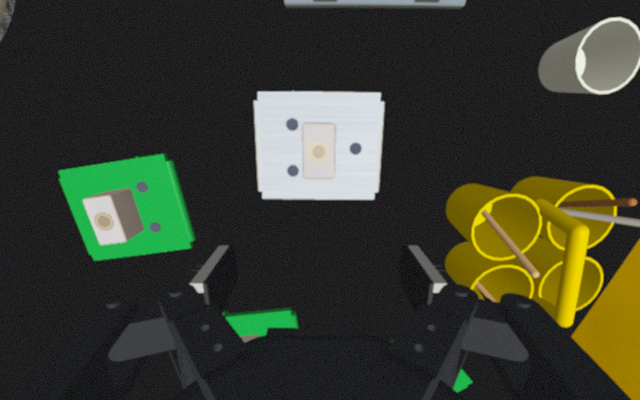

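The carrier is flat on the bench: its studs are at wrist (356,148), (292,124) and (292,171).

```bash
python3 - <<'E'
from h import *
V=np.load('w16V.npy');p=capture('wrist');g=cv2.imread('pics/w16.png',0)
s=[dark(g,356,148),dark(g,292,124),dark(g,292,171)];f=fit(G,unproj(p,s,14,V));print(f)
togo(f[0][0],f[0][1],60,f[1]-np.pi/2)
E
```

```text
(array([511.5, -58.4]), np.float64(0.3215), array([[-0., -0.],
       [-0.,  0.],
       [ 0.,  0.]]))
tcp [522.5 -94.2 174.7] ang 0.3283 tilt [-0.0024  0.001  -1.    ] -> cm [11.473  3.725  0.135] yaw units 18.078
```

Emit:
{"method": "send_rows", "body": {
  "rows": "1 0 1 0 1.6;1 0 2 0 3.2;1 0 3 0 4.8;1 0 3.78 0.1 6.4;1 0 3.78 0.1 8;1 0 3.78 0.1 9.7;1 0 3.78 0.1 11.4;1 0 3.78 0.1 13;1 0 3.78 0.1 14.7;1 2 3.78 0.1 16.4;1 4 3.78 0.1 18.08;1 7 3.78 0.1 18.08"
}}

```text
time_s: 18.95
eef_pos: [511.9, -58.3, 105.0]
ee_rot: [0.573, 0.415, 0.573, -0.415]
force: [1.1, -1.0, -0.4]
grip_width: 0.997
```

Emit:
{"method": "send_rows", "body": {
  "rows": "1 0 0 0 0;1 0 0 0 0;1 0 0 0 0"
}}

```text
time_s: 19.25
eef_pos: [512.5, -58.6, 107.2]
ee_rot: [0.574, 0.414, 0.573, -0.413]
force: [0.0, -0.8, -0.4]
grip_width: 0.997
```

```bash
python3 - <<'E'
from h import *
T=T_tool();p=capture('wrist');save(p,'w17.png');V=view(p,T);np.save('w17V.npy',V)
print(proj(p,[[511.5+45*.949,-58.4+45*.316,14],[511.5-32*.949-28*.316,-58.4-32*.316+28*.949,14],[511.5-32*.949+28*.316,-58.4-32*.316-28*.949,14]],V))
togo(511.5,-58.4,-28,.3215-np.pi/2)
E
```

```text
[[317.61519153 148.32032569]
 [291.01062687 222.21247958]
 [344.12205208 222.23626833]]
tcp [512.6 -58.6 107.3] ang -1.2493 tilt [ 1.9e-03 -6.0e-04 -1.0e+00] -> cm [13.531 -0.116 -0.074] yaw units 0.0
```

View pics/w17.png

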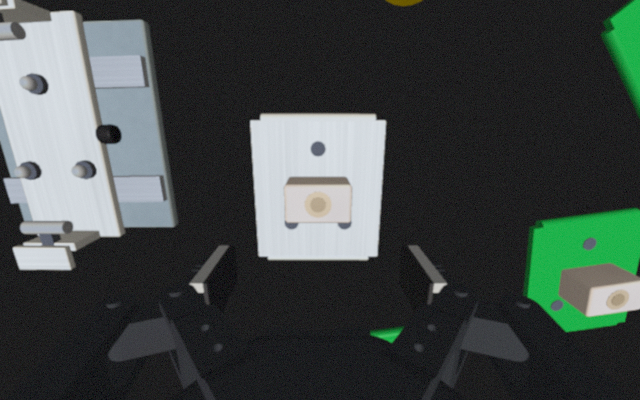

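The projections match the studs. Descending to straddle the 60 mm sides.

Emit:
{"method": "send_rows", "body": {
  "rows": "1 3 -0.1 -0.07 0;1 6 -0.1 -0.07 0;1 9 -0.1 -0.07 0;1 10.5 -0.1 -0.07 0;1 11.5 -0.1 -0.07 0;1 11.5 -0.1 -0.07 0;1 11.5 -0.1 -0.07 0"
}}

```text
time_s: 20.0
eef_pos: [511.5, -58.4, -7.9]
ee_rot: [0.574, 0.414, 0.573, -0.413]
force: [0.8, -0.7, 1.2]
grip_width: 1.001
```

Emit:
{"method": "send_rows", "body": {
  "rows": "1 0.6 0 0 0;1 1.2 0 0 0;1 1.8 0 0 0;1 1.8 0 0 0;1 1.8 0 0 0"
}}

```text
time_s: 20.5
eef_pos: [510.7, -58.1, -27.0]
ee_rot: [0.573, 0.414, 0.574, -0.414]
force: [-0.1, -0.8, -0.0]
grip_width: 1.003
```

```bash
python3 - <<'E'
from h import *
T=T_tool();p=capture('wrist');save(p,'w18.png');togo(511.5,-58.4,-28,.3215-np.pi/2)
E
```

```text
tcp [510.8 -58.2 -26.9] ang -1.2497 tilt [ 1.e-04  0.e+00 -1.e+00] -> cm [0.114 0.056 0.045] yaw units -0.004
```

View pics/w18.png

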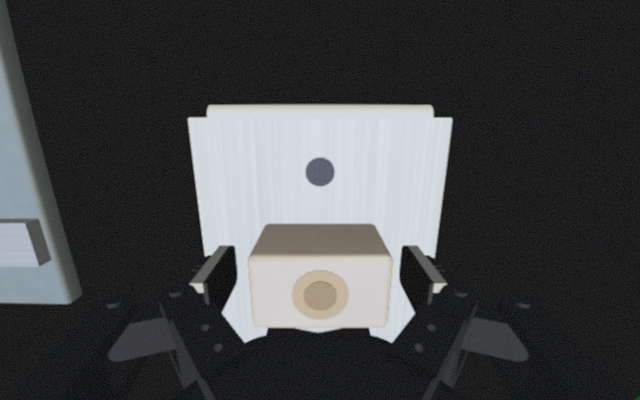

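Emit:
{"method": "send_rows", "body": {
  "rows": "0 0 0.06 0 0;0 0 0.06 0 0;0 0 0.06 0 0;0 0 0.06 0 0;0 0 0.06 0 0;0 0 0.06 0 0",
  "grip_force": 120
}}

```text
time_s: 21.15
eef_pos: [511.9, -58.1, -26.1]
ee_rot: [0.574, 0.414, 0.573, -0.413]
force: [-0.9, 0.4, 5.6]
grip_width: 0.688
```

```bash
python3 - <<'E'
from h import *
T=T_tool();p=capture('wrist');save(p,'w19.png');togo(511.5,-58.4,-28,.3215-np.pi/2);s=ctrl.sense();print(s['force'].round(1),s['grip_width'])
g=cv2.cvtColor(p['pixels'],cv2.COLOR_RGB2GRAY);d=dark(g,320,172,13);V=view(p,T);w=unproj(p,[d],14,V);print(d,((w-T[:3,3])@T[:3,:3]).round(1))
E
```

```text
tcp [511.9 -58.1 -26.2] ang -1.2495 tilt [ 1.3e-03 -5.0e-04 -1.0e+00] -> cm [ 0.183 -0.044  0.012] yaw units -0.003
[ 0.2 -0.6  5.7] 0.6867957988103847
[np.float64(318.40862858520126), np.float64(172.80920703784045)] [[-40.1  44.7  -0.1]]
```

View pics/w19.png

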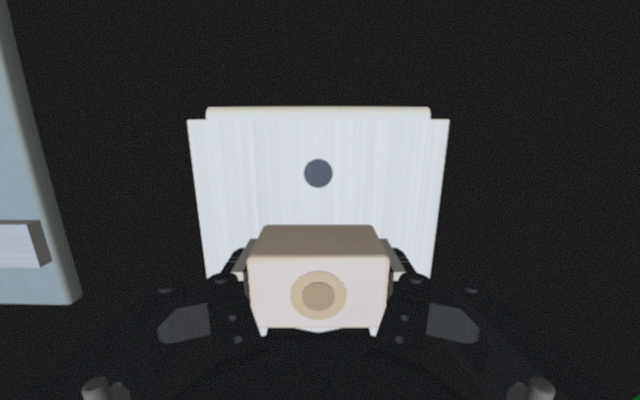

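Emit:
{"method": "send_rows", "body": {
  "rows": "0 -1 0 0 0;0 -4 0 0 0;0 -8 0 0 0;0 -11 0 0 0;0 -13 0 0 0;0 -13 0 0 0;0 -13 0 0 0"
}}

```text
time_s: 21.9
eef_pos: [510.7, -57.7, 102.3]
ee_rot: [0.573, 0.413, 0.574, -0.414]
force: [-0.6, -0.1, -6.2]
grip_width: 0.691
```

```bash
python3 - <<'E'
from h import *
togo(489.8,197.0,104,.328-np.pi/2);s=ctrl.sense();print(s['force'].round(1),s['grip_width'],s['wrist_torque'].round(2))
E
```

```text
tcp [510.7 -57.7 102.3] ang -1.2496 tilt [-1.4e-03  5.0e-04 -1.0e+00] -> cm [ -0.16    6.061 -24.828] yaw units -0.078
[-0.6 -0.1 -6.2] 0.6906444275257441 [ 0.   -0.05  0.  ]
```

Emit:
{"method": "send_rows", "body": {
  "rows": "0 0 1 -4 -0.08;0 0 2 -8 -0.08;0 0 3 -12 -0.08;0 0 4 -16 -0.08;0 0 5 -20 -0.08;0 0 6 -23.5 -0.08;0 0 6.07 -24.83 -0.08;0 2.5 6.07 -24.83 -0.08;0 3.4 6.07 -24.83 -0.08;0 3.4 6.07 -24.83 -0.08;0 3.4 6.07 -24.83 -0.08;0 3.4 6.07 -24.83 -0.08"
}}

```text
time_s: 23.1
eef_pos: [491.1, 196.5, 69.8]
ee_rot: [0.575, 0.412, 0.575, -0.412]
force: [-0.7, 0.5, -5.2]
grip_width: 0.689
```

```bash
python3 - <<'E'
from h import *
T=T_tool();p=capture('wrist');save(p,'w20.png');togo(489.8,197,40,.328-np.pi/2);s=ctrl.sense();print(s['force'].round(1),s['grip_width'],s['dq'].round(3))
g=cv2.cvtColor(p['pixels'],cv2.COLOR_RGB2GRAY);d=dark(g,318,172,13);V=view(p,T);w=unproj(p,[d],T[2,3]+26.2+14,V);print(d,((w-T[:3,3])@T[:3,:3]).round(1))
E
```

```text
tcp [491.1 196.5  69.8] ang -1.2432 tilt [ 1.2e-03  2.0e-04 -1.0e+00] -> cm [ 2.98  -0.108 -0.084] yaw units -0.005
[ 0.8  0.2 -6.1] 0.689163179391051 [ 0.004 -0.003  0.003  0.001 -0.003  0.   ]
[np.float64(318.182754328392), np.float64(172.89306325676134)] [[-40.2  44.7  -0.2]]
```

View pics/w20.png

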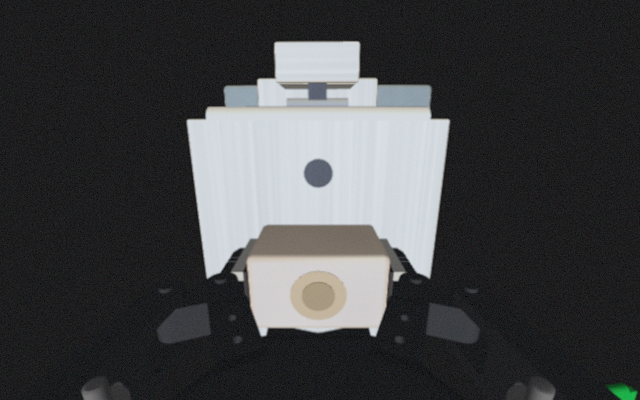

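The roller and post are centred at column 317.5 and the carrier at 318, so y is aligned within 1 mm. Going down to just above the rollers.

Emit:
{"method": "send_rows", "body": {
  "rows": "0 1.5 -0.07 -0.07 0;0 2.8 -0.07 -0.07 0;0 3.4 -0.07 -0.07 0;0 3.4 -0.07 -0.07 0;0 3.4 -0.07 -0.07 0"
}}

```text
time_s: 23.65
eef_pos: [490.0, 197.3, 35.5]
ee_rot: [0.575, 0.412, 0.575, -0.411]
force: [0.9, 0.4, -4.7]
grip_width: 0.689
```

```bash
cat > st2.py <<'E'
from h import *
togo(490.1,197.1,19.8,.328-np.pi/2);s=ctrl.sense();print(s['time_s'],s['force'].round(1),s['wrist_torque'].round(2),s['dq'].round(3),s['grip_width'])
E
python3 st2.py
```

```text
tcp [490.  197.3  35.5] ang -1.2427 tilt [ 5.e-04  1.e-04 -1.e+00] -> cm [1.565 0.007 0.02 ] yaw units 0.001
23.65 [ 0.9  0.4 -4.7] [ 0.04 -0.02 -0.04] [ 0.    -0.008 -0.005  0.001  0.001 -0.002] 0.6887664857122343
```

Emit:
{"method": "send_rows", "body": {
  "rows": "0 0.4 0 0 0;0 0.8 0 0 0;0 1.2 0 0 0;0 1.5 0 0 0"
}}

```text
time_s: 24.05
eef_pos: [489.4, 197.0, 20.5]
ee_rot: [0.575, 0.411, 0.575, -0.412]
force: [5.0, 2.3, 6.9]
grip_width: 0.691
```

```bash
python3 st2.py; python3 - <<'E'
from h import *
T=T_tool();p=capture('wrist');save(p,'w21.png')
E
python3 st2.py
```

```text
tcp [489.4 197.   20.5] ang -1.2423 tilt [-3.e-04 -7.e-04 -1.e+00] -> cm [0.067 0.068 0.014] yaw units 0.006
24.05 [5.  2.3 6.9] [-0.23 -0.52  0.11] [ 0.015  0.081 -0.057 -0.335  0.539  0.286] 0.6907760613760258
tcp [488.6 196.9  19.8] ang -1.2424 tilt [-0.0025 -0.001  -1.    ] -> cm [0.004 0.148 0.029] yaw units 0.005
24.1 [-19.8   5.2  -7.7] [0.41 3.17 0.22] [ 0.006  0.003  0.033  0.014 -0.023  0.237] 0.6841836498531766
```

View pics/w21.png

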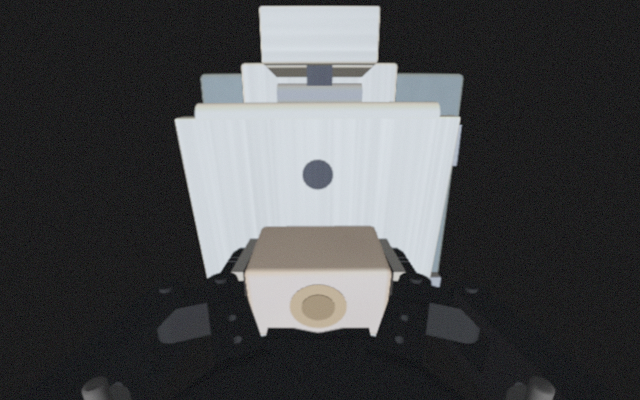

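It is vibrating again with the +x end still high, so it pivoted in the grip. I'll release so it rests quietly, rise and look. I can then press with shut fingertips.

Emit:
{"method": "send_rows", "body": {
  "rows": "0.85 0 0 0 0;1 0 0 0 0;1 0 0 0 0;1 -2 0 0 0;1 -5 0 0 0;1 -9 0 0 0;1 -13 0 0 0;1 -13 0 0 0;1 -13 0 0 0"
}}

```text
time_s: 25.0
eef_pos: [490.0, 197.3, 150.6]
ee_rot: [0.575, 0.412, 0.574, -0.411]
force: [0.1, -0.3, -0.1]
grip_width: 1.0
```

```bash
python3 st2.py; python3 - <<'E'
from h import *
T=T_tool();p=capture('wrist');save(p,'w22.png');np.save('w22V.npy',view(p,T))
p=capture('scene');save(p,'s22.png');cv2.imwrite('pics/s22c.png',cv2.resize(p['pixels'][100:220,310:440,::-1],None,fx=6,fy=5,interpolation=cv2.INTER_CUBIC))
E
```

```text
tcp [490.  197.3 150.6] ang -1.2426 tilt [ 1.8e-03  3.0e-04 -1.0e+00] -> cm [13.083 -0.021  0.023] yaw units 0.002
25.0 [ 0.1 -0.3 -0.1] [ 0.02  0.   -0.01] [-0.002  0.033  0.036 -0.002 -0.004 -0.   ] 0.9996158268867367
```

View pics/w22.png

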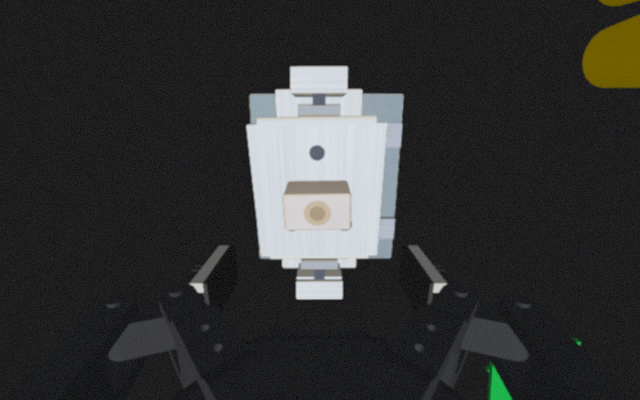

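View pics/s22c.png

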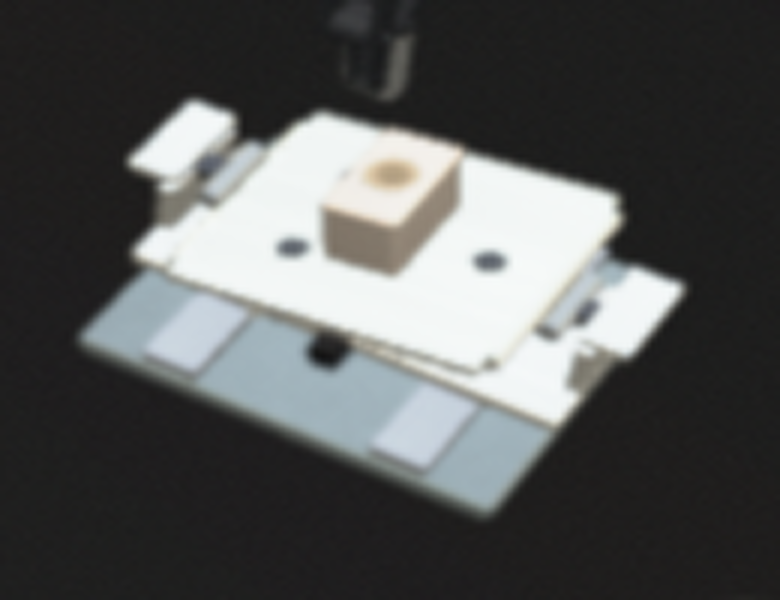

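The −x end is under its roller and the +x end is still on top of its roller. I'll shut the fingers and press gently on the plate at x of about +48 mm.

Emit:
{"method": "send_rows", "body": {
  "rows": "0 0 4.8 0 0;0 0 4.8 0 0;0 3 4.8 0 0;0 6 4.8 0 0;0 8 4.8 0 0;0 9.5 4.8 0 0;0 10.5 4.8 0 0;0 10.5 4.8 0 0;0 10.5 4.8 0 0"
}}

```text
time_s: 26.0
eef_pos: [535.2, 212.7, 45.4]
ee_rot: [0.575, 0.412, 0.575, -0.412]
force: [-0.2, -0.3, 0.7]
grip_width: -0.001
```

```bash
python3 st2.py; python3 - <<'E'
from h import *
T=T_tool();p=capture('wrist');save(p,'w23.png')
p=capture('scene');cv2.imwrite('pics/s23c.png',cv2.resize(p['pixels'][100:220,310:440,::-1],None,fx=6,fy=5,interpolation=cv2.INTER_CUBIC))
E
```

```text
tcp [535.2 212.7  45.4] ang -1.2426 tilt [ 3.e-04  0.e+00 -1.e+00] -> cm [ 2.56  -4.774  0.026] yaw units 0.002
26.0 [-0.2 -0.3  0.7] [-0.01  0.04  0.02] [ 0.001 -0.013 -0.009  0.     0.001 -0.001] -0.0008212658960041408
```

View pics/w23.png

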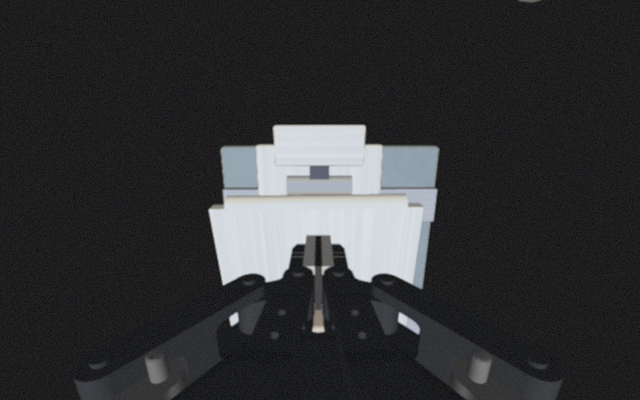

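View pics/s23c.png

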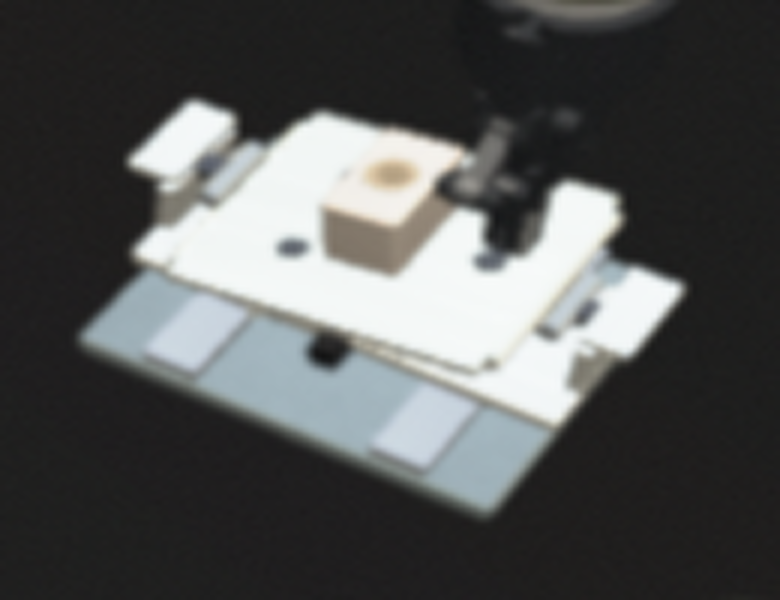

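Emit:
{"method": "send_rows", "body": {
  "rows": "0 0.4 0 0 0;0 0.8 0 0 0;0 0.8 0 0 0"
}}

```text
time_s: 26.4
eef_pos: [534.7, 212.7, 36.6]
ee_rot: [0.575, 0.411, 0.575, -0.412]
force: [-0.3, -0.3, -0.7]
grip_width: 0.002
```

Emit:
{"method": "send_rows", "body": {
  "rows": "0 0.3 0 0 0;0 0.5 0 0 0;0 0.5 0 0 0"
}}

```text
time_s: 26.7
eef_pos: [534.9, 212.7, 31.8]
ee_rot: [0.575, 0.411, 0.575, -0.412]
force: [-1.2, 0.4, 0.0]
grip_width: -0.003
```

```bash
python3 st2.py
```

```text
tcp [534.9 212.7  31.8] ang -1.2427 tilt [-5.e-04 -1.e-04 -1.e+00] -> cm [ 1.2   -4.746  0.033] yaw units 0.002
26.7 [-1.2  0.4  0. ] [ 0.04 -0.    0.  ] [ 0.001 -0.004 -0.005  0.     0.005 -0.001] -0.0029812942666120413
```

Emit:
{"method": "send_rows", "body": {
  "rows": "0 0.2 0 0 0;0 0.4 0 0 0;0 0.4 0 0 0"
}}

```text
time_s: 27.0
eef_pos: [535.0, 212.7, 28.0]
ee_rot: [0.575, 0.412, 0.575, -0.412]
force: [-0.4, -0.5, 0.4]
grip_width: -0.002
```

Emit:
{"method": "send_rows", "body": {
  "rows": "0 0.15 0 0 0;0 0.3 0 0 0;0 0.3 0 0 0"
}}

```text
time_s: 27.3
eef_pos: [535.5, 212.8, 25.3]
ee_rot: [0.575, 0.412, 0.575, -0.411]
force: [1.0, -0.4, 2.7]
grip_width: -0.001
```

```bash
python3 st2.py
```

```text
tcp [535.5 212.8  25.3] ang -1.2428 tilt [ 1.e-03  2.e-04 -1.e+00] -> cm [ 0.543 -4.803  0.022] yaw units 0.0
27.3 [ 1.  -0.4  2.7] [ 0.06 -0.09  0.02] [-0.    -0.001  0.     0.001  0.001  0.002] -0.0007574812403534464
```

Contact at a TCP z of about 25. Pressing on in small steps.

Emit:
{"method": "send_rows", "body": {
  "rows": "0 0.15 0 0 0;0 0.3 0 0 0;0 0.3 0 0 0"
}}

```text
time_s: 27.6
eef_pos: [536.0, 212.9, 22.5]
ee_rot: [0.576, 0.412, 0.574, -0.411]
force: [2.4, 0.3, 3.3]
grip_width: 0.001
```

Emit:
{"method": "send_rows", "body": {
  "rows": "0 0.15 0 0 0;0 0.3 0 0 0;0 0.3 0 0 0"
}}

```text
time_s: 27.9
eef_pos: [535.4, 212.6, 19.1]
ee_rot: [0.575, 0.412, 0.575, -0.411]
force: [2.4, -0.5, 4.0]
grip_width: 0.002
```

```bash
python3 st2.py
```

```text
tcp [535.4 212.6  19.1] ang -1.2427 tilt [ 7.e-04 -1.e-04 -1.e+00] -> cm [-0.074 -4.79   0.008] yaw units 0.001
27.9 [ 2.4 -0.5  4. ] [-0.07 -0.57 -0.06] [0.001 0.001 0.003 0.002 0.008 0.001] 0.002247231025170877
```

```bash
cat > look.py <<'E'
from h import *
import sys
n=sys.argv[1]
T=T_tool();p=capture('wrist')
q=capture('scene')
a=cv2.resize(p['pixels'][60:300,180:460,::-1],(400,343),interpolation=cv2.INTER_CUBIC)
b=cv2.resize(q['pixels'][100:211,310:440,::-1],(400,343),interpolation=cv2.INTER_CUBIC)
cv2.imwrite('pics/%s.png'%n,np.hstack([a,b]));save(p,n+'w.png');save(q,n+'s.png')
s=ctrl.sense();print(s['time_s'],s['force'].round(1),s['wrist_torque'].round(2))
E
python3 look.py l24
```

```text
28.0 [ 2.3 -0.7  3.9] [-0.07 -0.61  0.02]
```

View pics/l24.png

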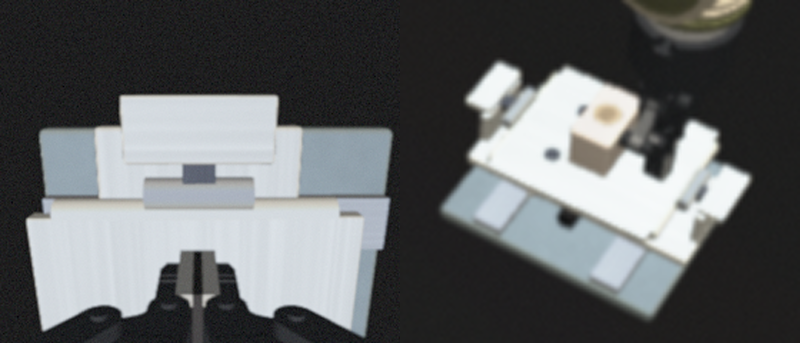

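The +x roller now overlaps the bar, so that end has gone under. Rising to check both ends.

Emit:
{"method": "send_rows", "body": {
  "rows": "0 -3 0 0 0;0 -7 0 0 0;0 -11 -3 0 0;0 -13 -5 0 0;0 -13 -5 0 0;0 -13 -5 0 0"
}}

```text
time_s: 28.6
eef_pos: [487.1, 196.6, 148.3]
ee_rot: [0.574, 0.411, 0.575, -0.412]
force: [0.4, 0.1, -0.7]
grip_width: 0.003
```

```bash
python3 look.py l25; python3 - <<'E'
from h import *
a=cv2.imread('pics/l25w.png')[50:310,230:430];b=cv2.imread('pics/l25s.png')[100:220,310:440]
cv2.imwrite('pics/l25a.png',cv2.resize(a,(460,598),interpolation=cv2.INTER_CUBIC));cv2.imwrite('pics/l25b.png',cv2.resize(b,(780,600),interpolation=cv2.INTER_CUBIC))
E
```

```text
28.7 [-0.5  0.   0.1] [-0.02  0.02 -0.01]
```

View pics/l25a.png

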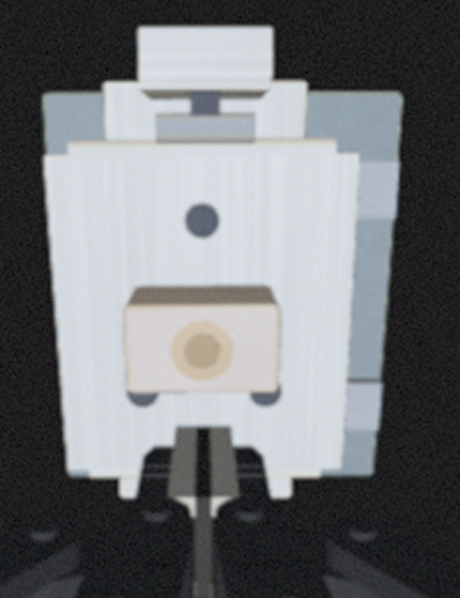

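View pics/l25b.png

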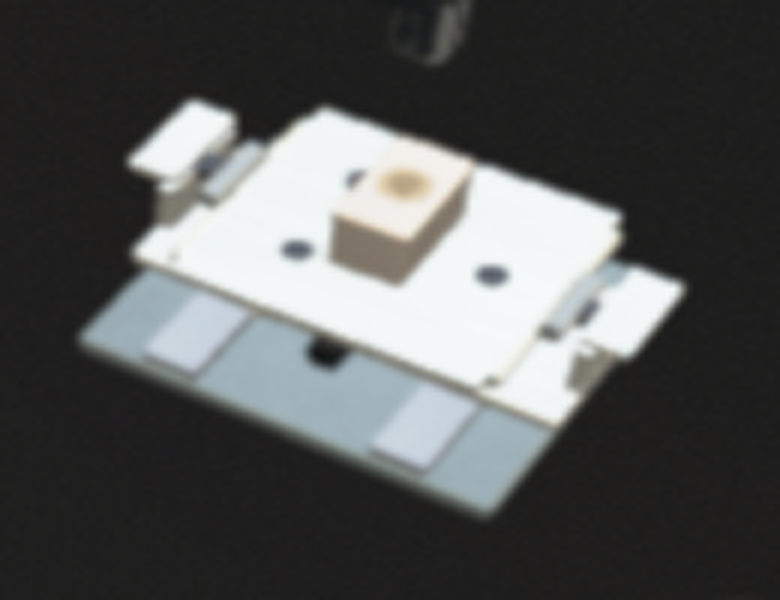

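```bash
cat > cp.py <<'E'
from h import *
OBJ={'lone':(45,0,14),'A':(-32,28,14),'B':(-32,-28,14),'ring':(0,0,54),'bfl':(18,30,54),'bfr':(18,-30,54),'bnl':(-18,30,54),'bnr':(-18,-30,54),'gfl':(18,30,14),'gfr':(18,-30,14)}
def cpose(p,V,obs):
    K=np.array(p['intrinsics'],float);D=np.array(p['dist'],float)
    o=np.array([OBJ[k] for k in obs],float);f=np.array(list(obs.values()),float)
    yaw=.328;W0=np.eye(4);W0[:3,:3]=R.from_euler('z',yaw).as_matrix();W0[:3,3]=[489.8,197,48]
    C=V@W0
    ok,r,t=cv2.solvePnP(o,f,K,D,cv2.Rodrigues(C[:3,:3])[0],C[:3,3].copy().reshape(3,1),True)
    X=np.linalg.inv(V)@np.vstack([np.c_[cv2.Rodrigues(r)[0],t],[0,0,0,1]])
    e=np.abs(cv2.projectPoints(o,r,t,K,D)[0].reshape(-1,2)-f).max()
    zz=X[:3,2];c,s=np.cos(yaw),np.sin(yaw)
    print('origin',X[:3,3].round(1),'mould',(X@[0,0,34,1])[:3].round(1),'pitch(+ = +x end down)',round(zz[0]*c+zz[1]*s,3),'roll',round(zz[0]*s-zz[1]*c,3),'yaw',round(np.arctan2(X[1,0],X[0,0]),3),'resid',e.round(2))
    return X
E
python3 - <<'E'
from cp import *
T=T_tool();p=capture('wrist');V=view(p,T)
m=lambda x,y:(230+(x+.5)/2.3-.5,50+(y+.5)/2.3-.5)
cpose(p,V,{'lone':m(202,220),'ring':m(202,350),'bfl':m(126,306),'bfr':m(280,305),'bnl':m(127,392),'bnr':m(278,391),'gfl':m(134,289),'gfr':m(271,287)})
# w22 for compare: at first release
V=np.load('w22V.npy');cpose(p,V,{'lone':(316.5,152.5),'ring':(317.5,213),'bfl':(284.5,193),'bfr':(351,192.5),'bnl':(285,229),'bnr':(350.5,229)})
E
```

```text
origin [486.4 196.7  35. ] mould [486.7 196.8  69. ] pitch(+ = +x end down) 0.009 roll 0.001 yaw 0.335 resid 1.76
origin [486.3 198.1  39.6] mould [483.1 196.   73.4] pitch(+ = +x end down) -0.108 roll 0.028 yaw 0.325 resid 1.35
```

Now level (pitch about 0.01), but the absolute height from this view is biased. I'll take a cleaner view from higher up with all three studs showing.

Emit:
{"method": "send_rows", "body": {
  "rows": "0 -4 -3 0 0;0 -8 -6 0 0;0 -10 -8 0 0;0 -10 -8 0 0;0 -10 -8 0 0;0 -10 -8 0 0"
}}

```text
time_s: 29.35
eef_pos: [412.2, 170.9, 247.4]
ee_rot: [0.574, 0.411, 0.576, -0.412]
force: [-0.9, -0.2, -0.3]
grip_width: -0.002
```

```bash
python3 - <<'E'
from h import *
T=T_tool();p=capture('wrist');save(p,'w26.png');V=view(p,T);np.save('w26V.npy',V);print(T[:3,3],ctrl.sense()['dq'].round(3))
c=proj(p,[[489.8,197,60]],V)[0].astype(int);print(c)
x0,y0=c[0]-75,max(c[1]-65,0);cv2.imwrite('pics/w26c.png',cv2.resize(p['pixels'][y0:y0+120,x0:x0+150,::-1],(750,600),interpolation=cv2.INTER_CUBIC));print(x0,y0)
E
```

```text
[412.20012628 170.8821965  247.35973482] [ 0.    -0.006 -0.003 -0.001  0.005 -0.001]
[318 110]
243 45
```

View pics/w26c.png

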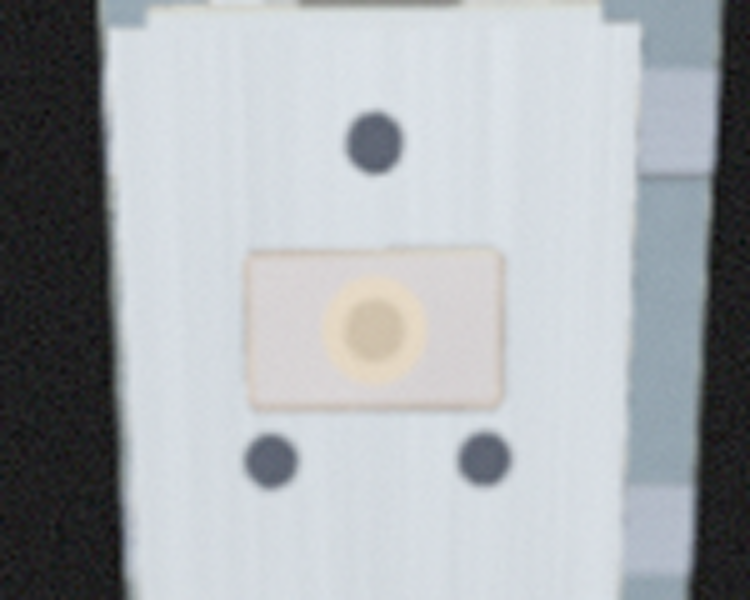

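```bash
python3 - <<'E'
from cp import *
from scipy.optimize import least_squares
p=capture('wrist');D=np.array(p['dist'],float)
def hfit(img,V,g0,init):
    g=cv2.imread(img,0);f=np.array([dark(g,*q,r=9) for q in g0])
    def res(q):
        x,y,z,a,pi,ro=q
        M=R.from_euler('ZYX',[a,pi,ro]).as_matrix();P=np.array([OBJ[k] for k in('lone','A','B')])@M.T+[x,y,z]
        return np.r_[(proj(p,P,V)-f).ravel(),20*pi*0+0]
    # planar level fit
    s=least_squares(lambda q:res([*q,0,0]),init);print(img,f.round(1).tolist(),'level fit x,y,z,yaw',s.x.round(3),'resid',np.abs(s.fun).max().round(2))
m=lambda x,y:(243+x/5,45+y/5)
hfit('pics/w26.png',np.load('w26V.npy'),[m(375,143),m(271,460),m(484,460)],[490,197,45,.33])
hfit('pics/w16.png',np.load('w16V.npy'),[(356,148),(292,124),(292,171)],[511,-58,0,.32])
E
```

```text
pics/w26.png [[317.5, 73.2], [296.8, 136.8], [339.5, 136.4]] level fit x,y,z,yaw [4.88737e+02 1.97467e+02 4.25710e+01 3.39000e-01] resid 0.02
pics/w16.png [[355.1, 148.1], [291.8, 124.0], [292.5, 170.3]] level fit x,y,z,yaw [ 5.11474e+02 -5.84370e+01  1.00000e-03  3.21000e-01] resid 0.04
```

View pics/w26.png

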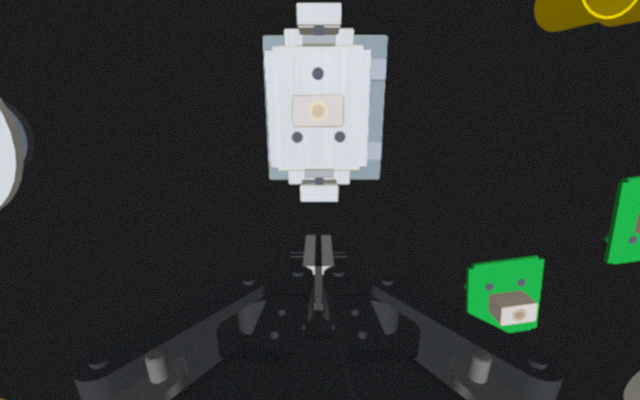

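The same stud fit on the bench picture returns z = 0.0, so this method is trustworthy. It now gives an underside height of 42.6 mm (home is 42, beside is 46). I'll confirm from a closer view.

Emit:
{"method": "send_rows", "body": {
  "rows": "0 4 0 0 0;0 8 0 0 0;0 12 0.5 0 0;0 14 1 0 0;0 14 1 0 0;0 14 1 0 0;0 14 1 0 0"
}}

```text
time_s: 30.15
eef_pos: [422.1, 174.2, 110.2]
ee_rot: [0.575, 0.412, 0.574, -0.411]
force: [-0.1, 0.4, 1.5]
grip_width: 0.0
```

```bash
python3 - <<'E'
from cp import *
from scipy.optimize import least_squares
T=T_tool();p=capture('wrist');save(p,'w27.png');V=view(p,T);print(T[:3,3],ctrl.sense()['dq'].round(3))
g=cv2.cvtColor(p['pixels'],cv2.COLOR_RGB2GRAY)
P0=np.array([OBJ[k] for k in('lone','A','B')],float)
M=R.from_euler('z',.335).as_matrix();g0=proj(p,P0@M.T+[489,197.3,42.5],V);print(g0.round(1))
f=np.array([dark(g,*q,r=12) for q in g0]);print(f.round(1))
def res(q):
    x,y,z,a,pi,ro=q;M=R.from_euler('ZYX',[a,pi,ro]).as_matrix();return (proj(p,P0@M.T+[x,y,z],V)-f).ravel()
s=least_squares(lambda q:res([*q,0,0]),[490,197,45,.33]);print('level',s.x.round(3),np.abs(s.fun).max().round(2))
s=least_squares(res,[490,197,45,.33,0,0]);print('free',s.x.round(3),np.abs(s.fun).max().round(2))
E
```

```text
[422.1453014  174.18255976 110.21013518] [ 0.001 -0.002  0.004  0.001 -0.004  0.003]
[[317.5  60.1]
 [285.  159.6]
 [351.2 159.2]]
[[316.9  60.1]
 [284.9 159.9]
 [350.9 159.2]]
level [4.88816e+02 1.97539e+02 4.25860e+01 3.39000e-01] 0.07
free [ 4.88934e+02  1.97572e+02  4.25740e+01  3.39000e-01 -1.50000e-02
 -1.00000e-03] 0.0
```

View pics/w27.png

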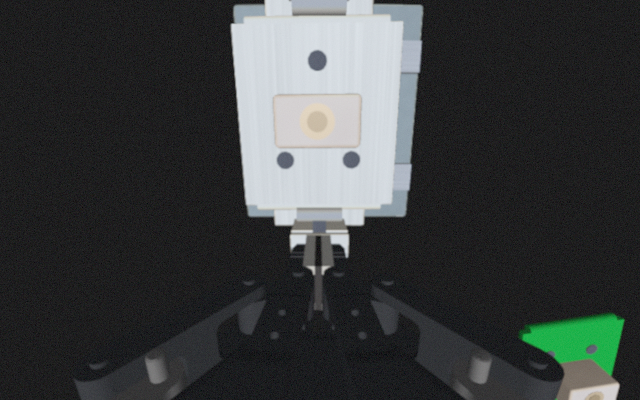

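```bash
python3 - <<'E'
from cp import *
from scipy.optimize import least_squares
p=capture('wrist')
names=('lone','A','B','ring');P0=np.array([OBJ[k] for k in names],float)
T=T_tool();np.save('w27V.npy',view(p,T))
def ring(img,u,v,r):
    im=cv2.imread(img).astype(float);u0,v0=int(round(u)),int(round(v))
    w=im[v0-r:v0+r+1,u0-r:u0+r+1];k=w[:,:,2]-w[:,:,0];k=np.clip(k-np.median(np.r_[k[0],k[-1],k[:,0],k[:,-1]])-8,0,None)
    yy,xx=np.mgrid[v0-r:v0+r+1,u0-r:u0+r+1];return [(k*xx).sum()/k.sum(),(k*yy).sum()/k.sum()]
for img,Vn,init,r1,rr in [('pics/w16.png','w16V.npy',[511.5,-58.4,0,.321],8,9),('pics/w26.png','w26V.npy',[488.8,197.5,42.6,.339],9,11),('pics/w27.png','w27V.npy',[488.8,197.5,42.6,.339],12,17)]:
    V=np.load(Vn);g=cv2.imread(img,0)
    g0=proj(p,P0@R.from_euler('z',init[3]).as_matrix().T+init[:3],V)
    f=np.array([dark(g,*q,r=r1) for q in g0[:3]]+[ring(img,*g0[3],rr)])
    def res(q):
        x,y,z,a,pi,ro=q;M=R.from_euler('ZYX',[a,pi,ro]).as_matrix();return (proj(p,P0@M.T+[x,y,z],V)-f).ravel()
    s=least_squares(res,init+[0,0]);print(img,'x y z yaw pitch roll',s.x.round(3),'resid',np.abs(s.fun).max().round(2),'ring vs level',(f[3]-g0[3]).round(2))
E
```

```text
pics/w16.png x y z yaw pitch roll [ 5.11513e+02 -5.83260e+01  7.00000e-02  3.22000e-01 -7.00000e-03
  7.00000e-03] resid 0.07 ring vs level [-0.35  0.33]
pics/w26.png x y z yaw pitch roll [ 4.88896e+02  1.97373e+02  4.24860e+01  3.39000e-01 -1.10000e-02
 -1.10000e-02] resid 0.01 ring vs level [-0.39  0.52]
pics/w27.png x y z yaw pitch roll [ 4.88812e+02  1.97427e+02  4.25600e+01  3.39000e-01 -9.00000e-03
 -9.00000e-03] resid 0.05 ring vs level [-0.58  0.73]
```

In every view the carrier sits at 42.5 mm (home is 42). It is level within about 0.01 rad, and the bench control picture shows the same small bias. I'll back away and do a final check.

Emit:
{"method": "send_rows", "body": {
  "rows": "0 -4 0 0 0;0 -8 -2 0 0;0 -12 -4 0 0;0 -12 -4 0 0;0 -12 -4 0 0"
}}

```text
time_s: 30.75
eef_pos: [383.8, 161.2, 230.1]
ee_rot: [0.576, 0.412, 0.574, -0.411]
force: [0.0, 0.2, -1.0]
grip_width: 0.001
```

```bash
python3 - <<'E'
from h import *
q=capture('scene');save(q,'s30.png');cv2.imwrite('pics/s30c.png',cv2.resize(q['pixels'][100:220,310:440,::-1],(780,600),interpolation=cv2.INTER_CUBIC))
for t in ['mould','caddy','cup','thickness_strip','stand']: print(t,[(np.round(d['location'],0).tolist(),round(d['confidence'],2)) for d in nets.spot_point(q,t)][:4])
s=ctrl.sense();print(s['time_s'],s['force'].round(1))
E
```

```text
mould [([488.0, 201.0, 76.0], 0.8), ([775.0, -355.0, 32.0], 0.64), ([293.0, -215.0, 29.0], 0.62), ([509.0, -386.0, 33.0], 0.58)]
caddy [([789.0, -85.0, -2.0], 0.76)]
cup [([760.0, 131.0, -1.0], 0.66)]
thickness_strip [([748.0, 310.0, 1.0], 0.73)]
stand [([491.0, 190.0, -2.0], 0.57)]
31.05 [ 0.6 -0.7 -0.4]
```

View pics/s30c.png

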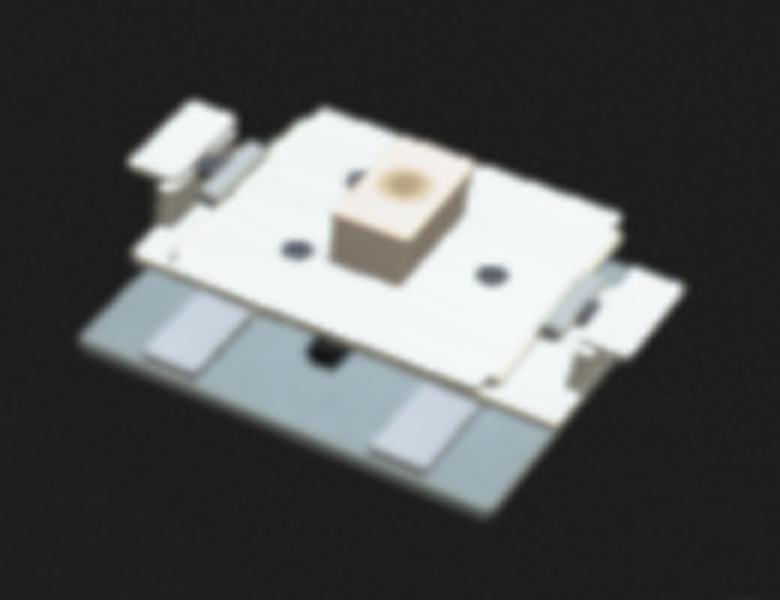

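The scene view shows both ends inside the rollers and the plate flat on the head. The network puts the mould at z of about 76, and the bystanders have not moved. Handing in.

```bash
python3 -c "
from rig import workorder; print(workorder.finish_job())"
```

```text
the job is handed in; nothing more can be done
None
```

The silver mould carrier is on the jig stand with its lone stud over the lone ball, and it measures as fully home and level. I let go and handed the job in; the interface reported no verdict.

**How it went**
- **Fingertips:** they sit about 40 mm behind the stated TCP, so my first grip closed on nothing. I lowered the grasp to suit.
- **First try at the rollers:** the carrier started to vibrate when it touched them and crept about 23 mm out of the grip. I lifted it off, set it on the bench and gripped it again across its 60 mm sides.
- **Second try:** only the −x end went under its roller. I let go and pressed lightly (about 4 N) with shut fingers on the plate near the +x end, and that end went under too.
- **Sideways feel:** the carrier dropped straight home, so I did not need to slide it along the rail.

**Last checks**
- **Height:** the underside was at 42.5 mm in two wrist views (home is 42). The network put the block centre at about 76 mm.
- **Level:** tilt read about 0.01 rad on each axis. A picture of the carrier flat on the bench read 0.007, so most of that is camera error.
- **Yaw:** this disagreed slightly. The carrier measured 0.339 rad, against 0.328 from the balls and about 0.32 from the stand's foot. The gap is within the 0.04 allowed.
- **Bystanders:** the caddy, cup and strip showed within about 5 mm of their start positions.
- **Jig force:** I could not measure the force on the jig directly. The wrist readings I sampled there never passed about 30 N, but I could not see what happened between samples during the vibration.

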